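Fold up the transit case round the bearings and lock it with its bars

ROBOT

A 6-joint arm with a two-finger parallel gripper is mounted at the origin on a cart in front of the work surface, level with it; the furniture and walls round the work are solid. World frame = base frame: x ahead of the robot, y to its left, z up, the work surface at z = 0. Lengths are in m, angles in rad, forces in N, time in s.
With the tool pointing down it reaches from about 0.35 to 0.975 m from the base axis. Payload 4.9 kg.
Tool frame: the origin (TCP) lies midway between the tips of the shut fingers; the grasp point (between the pads) lies 19 mm behind it; z points along the fingers, y is the direction in which the jaws open and shut (so a half turn about z gives the same grasp; the last joint's range is limited). The gripper opens to 85 mm and grips with 20 to 120 N. Pads are 22 mm wide; open, the fingers measure 114 mm over their backs; the gripper's body (76 mm by 85 mm) begins 54 mm behind the grasp point. The pads swing forward as they close: fully open they stand 13 mm farther back than shut.
Start: joints at [1.148, 0.053, 1.613, -0, 1.476, -0.119], TCP at [0.187, 0.596, 0.231] pointing down, gripper open.
Joint ranges: [-3.01, 3.01], [-1.01, 2.22], [0.06, 2.58], [-1.02, 4.17], [0.09, 2.62], [-3.14, 3.14]. Speed limits (rad/s): [2.57, 2.57, 3.14, 3.14, 3.14, 3.14].

INTERFACE

Orientations are given as a unit quaternion [w, x, y, z].
In Python, from plant import state, grab_frame, camera_params, job_done, boxes_of gives the robot as it stands.
- The arm moves only by the tool step_arm, never from a script. Its argument "steps" is a list of rows, each a list of 4 numbers: the shift along the tool's x, y, z in mm, then the turn about the tool's z in degrees. A call has 1 to 8 rows; each row shifts and turns the pose as measured when the row begins, along the tool's axes as they then stand; what a row does not reach is not made up. A row lasts 1/10 s, in which the tool goes at most 50 mm and 8.59 degrees, less where a joint would pass 70% of its speed; a pose out of reach is approached as far as the arm can. A call is refused whole if a number of a shift passes 50 or a number of a turn 8.59, either way. A call with a gripper value outside its range is refused whole. "claw" is the opening in per cent of the stroke, from 0 (shut) to 100 (fully open), set as the call begins (left out, the last holds). The fingers move at their own pace and stop on an object; the grip force is fixed at half the most. Time passes only in rows, so rows that do not move let the fingers close. It gives the time, the measured TCP pose, the force and the opening at its end, in the units of the state.
- state(): the state, without advancing time (a new reading comes with each control period).
- grab_frame(name): name is "scene" or "top" or "wrist"; returns (picture, depth): 420x560x3 uint8, red, green, blue; 420x560 float32, m along the optical axis (not along the pixel's ray), 0 where there is no reading.
- camera_params(name): a dict with "mtx" (3x3 intrinsics, pixels), "k1" (the pictures are not rectified: a ray, as slopes to the right and down, at radius r is drawn at 1 + k1 r^2 times it, then the intrinsics apply), "extrinsics" (4x4, takes a point from camera to world coordinates); the wrist camera has in their place "T_tool_cam" (4x4, takes a point from camera to tool coordinates, whose origin is the TCP and whose axes are the flange's). Camera axes: x right, y down, z forward; pixel columns grow to the right and rows downward; lengths in m; the calibration is good to about 2 mm. A picture is of the moment at which its call begins: read the wrist's pose just before it. camera_params takes no time and is no camera call.
- job_done(): hands the job in, once; it reports no verdict.
Trained networks look in the newest picture that a camera, given by its name, has taken for a name from the list of things; names that differ only in an ending like _2 or _b are one class to them, and where a whole thing is asked for, a point or a joint stands for the part that bears it (a point fixed in the world has none). Each returns a list of dicts, best first, with "p" (0 to 1); they miss things now and then, are a little off and sometimes report something else, mostly with a low value. They report only what shows in the picture. A call takes as long as a camera call. They do not tell look-alikes from the thing itself.
- boxes_of(camera, label): "box" ([left, top, width, height] in pixels, round what is visible of it).
The state is a dict: "time": time; "joint_pos": joint angles; "joint_vel": joint speeds; "joint_efforts": joint torques, N m; "tool_pos": TCP position; "tool_rot": TCP orientation; "contact_force": force on the tool from outside, world axes, zero at the start; "ft_torque": the same for the moment, N m; "gripper_width": opening from 0.0 (shut) to 1.0 (fully open).
Only numpy, scipy, OpenCV 4.12 (cv2) and the standard library are available. Lean on these libraries where they do the work, as an engineer would, in place of code of your own. Each camera call takes 0.05 s, during which the arm holds its last target. There are 200 camera calls.

TASK

Pack the ball bearings for transport: lay every bearing that is on the bench flat on the floor of the unfolded plywood case, in one row along it, while its long side walls are still down, since there is no room for fingers later. Raise the two end walls fully upright and only after both of them the two side walls, whose corner returns close round the outside of the ends. Then lay the two aluminium locking bars across from side wall to side wall, each right down in its own pair of notches with its end lips hooked over the outside of the walls, and leave the calliper, the orange pot and the hexagon nut alone.

Things in the scene. Friction and masses are not known exactly. Their poses are not given: they have to be found in the camera images.
- case: Plywood transit case, unfolded and fixed on the bench: base 172 x 64 mm, floor 20 mm above the bench, four hinged walls folded out flat around it. Origin on the bench under the base's centre; x along its length, y across, z up. With walls up: inside 172 (x) by 64 mm (y), wall tops 56 mm above the bench, tab tips 82 mm.
- end_a (a joint): End wall at the case's +x end, in rad: 0 flat outwards (stop), 1.571 upright (stop). 62 mm wide, 36 high, 6 thick; hinge line along the case's y at case x = +86 mm, 20 mm above the bench. The hinge is stiff (about 0.07 N m): the wall stays wherever it is left.
- end_b (a joint): End wall at the case's -x end, in rad: 0 flat outwards (stop), 1.571 upright (stop). 62 mm wide, 36 high, 6 thick; hinge line along the case's y at case x = -86 mm, 20 mm above the bench. The hinge is stiff (about 0.07 N m): the wall stays wherever it is left.
- side_a (a joint): Side wall on the case's +y side, in rad: 0 flat outwards, 1.571 upright (stops). 200 mm long, 36 high, 6 thick; hinge along case x at y = +32 mm, 20 mm up; stiff (0.07 N m), stays where left. Top edge: two bar notches, 30 mm wide, 8 deep, at case x = +35 and -35. Each end has a corner return, an 18 mm deep flange that closes round the outside of the upright end wall.
- side_b (a joint): Side wall on the case's -y side, in rad: 0 flat outwards, 1.571 upright (stops). 200 mm long, 36 high, 6 thick; hinge along case x at y = -32 mm, 20 mm up; stiff (0.07 N m), stays where left. Top edge: two bar notches, 30 mm wide, 8 deep, at case x = +35 and -35. Each end has a corner return, an 18 mm deep flange that closes round the outside of the upright end wall.
- end_a_tab (a point): Centre of the lifting tab of the +x end wall: a tongue 30 mm wide (along the hinge), 6 thick, standing 26 mm out from the middle of the wall's free edge; both its sides are free to be pinched. Point: 51 mm from the hinge line, mid-thickness; 17 mm above the bench when flat, 14 mm of air under the tab. x: hinge to tip; y: along the hinge; z: normal of the inner face (up when flat).
- end_b_tab (a point): Centre of the lifting tab of the -x end wall: a tongue 30 mm wide (along the hinge), 6 thick, standing 26 mm out from the middle of the wall's free edge; both its sides are free to be pinched. Point: 51 mm from the hinge line, mid-thickness; 17 mm above the bench when flat, 14 mm of air under the tab. x: hinge to tip; y: along the hinge; z: normal of the inner face (up when flat).
- side_a_tab (a point): Centre of the lifting tab of the +y side wall: a tongue 30 mm wide (along the hinge), 6 thick, standing 26 mm out from the middle of the wall's free edge; both its sides are free to be pinched. Point: 51 mm from the hinge line, mid-thickness; 17 mm above the bench when flat, 14 mm of air under the tab. x: hinge to tip; y: along the hinge; z: normal of the inner face (up when flat).
- side_b_tab (a point): Centre of the lifting tab of the -y side wall: a tongue 30 mm wide (along the hinge), 6 thick, standing 26 mm out from the middle of the wall's free edge; both its sides are free to be pinched. Point: 51 mm from the hinge line, mid-thickness; 17 mm above the bench when flat, 14 mm of air under the tab. x: hinge to tip; y: along the hinge; z: normal of the inner face (up when flat).
- seat_a (a point): Where a locking bar goes: mid-way between the two facing notches at case x = +35 mm, at the height of the notch floors (48 mm above the bench) once the side walls are upright. Axes as the case's.
- seat_b (a point): Where a locking bar goes: mid-way between the two facing notches at case x = -35 mm, at the height of the notch floors (48 mm above the bench) once the side walls are upright. Axes as the case's.
- bar_1_mid (a point): Centre, half-way up, of an aluminium locking bar 100 mm long (its x), 24 wide (y), 17 high; either way round fits. Underneath hang 7 mm deep a rubber keel, 58 mm long, that goes between the side walls, and a 9 mm lip at each end that hooks outside them; the 12 mm gaps take the 6 mm walls. 0.09 kg. Seated: 49.5 mm above the bench, right over the seat.
- bar_2_mid (a point): Centre, half-way up, of an aluminium locking bar 100 mm long (its x), 24 wide (y), 17 high; either way round fits. Underneath hang 7 mm deep a rubber keel, 58 mm long, that goes between the side walls, and a 9 mm lip at each end that hooks outside them; the 12 mm gaps take the 6 mm walls. 0.09 kg. Seated: 49.5 mm above the bench, right over the seat.
- bearing_1_mid (a point): Centre, half-way up, of a steel ball bearing, 52 mm in diameter, 18 mm high, 0.12 kg, lying flat. One to three of them are there; an absent one reads None.
- bearing_2_mid (a point): Centre, half-way up, of a steel ball bearing, 52 mm in diameter, 18 mm high, 0.12 kg, lying flat. One to three of them are there; an absent one reads None.
- bearing_3_mid (a point): Centre, half-way up, of a steel ball bearing, 52 mm in diameter, 18 mm high, 0.12 kg, lying flat. One to three of them are there; an absent one reads None.
- steel_box: Shut grey steel toolbox behind the work, fixed: 307 mm long along the world's y, 180 mm deep (x), 108 mm high with a low handle on its lid; origin under its middle. Keep the gripper and arm clear of it.
- calliper: A steel calliper, 232 x 63 x 8 mm, lying beyond the case; leave it alone.
- grease_pot: An orange plastic pot with a lid, 92 mm in diameter, 58 mm high; leave it alone.
- nut: A loose hexagon nut, 34 mm across, 16 mm high; leave it alone.
Not all that is in view belongs to the job. Leave any turquoise look-alike of the part that bears bar_1_mid alone. What is shaped like the part that bears bearing_2_mid but turquoise is not meant.

How it is judged:
By the outcome, as a careful person would: the job done as asked, in the order asked, and still so for the second after the job is handed in, with the robot touching nothing.
Of bearing_1, bearing_2, bearing_3 only 1 to 3 are there at a start; the rules pass over those that are not, and their reading is None.
At some moment in a run one of bearing_1, bearing_2, bearing_3, bar_1, bar_2 may be knocked a few centimetres aside while the robot is not near it.
Once in a run the grip may slacken for a moment while it holds something.
It also fails if it takes over 210 s, if anything falls off the work surface, if the arm or the gripper's body presses on something with over 40 N, if the wrist force passes 120 N, or if a joint passes its speed limit or range.

## Working session

There is one attempt and no reset: what is moved stays moved. The work goes in short steps, Python scripts to look and compute and a tool call to move; the robot and the scene stay as the last step left them, time stands still between calls to the robot, and variables do not carry over. Pictures are saved under pics/ and viewed, about 12 in all and at most 16, crops included, and the job is handed in when it is done.

Besides the shell and the picture viewer there is one more tool, called as name(argument=value, ...), one argument or row to a line, values as JSON. step_arm: Moves the arm, as the interface text tells. Its arguments: {"type":"object","properties":{"steps":{"type":"array"},"claw":{"type":"number"}},"required":["steps"]}

```bash
mkdir -p pics; ls; cat > h.py <<'E'
import numpy as np, cv2
from plant import state, grab_frame, camera_params, job_done, boxes_of
from scipy.spatial.transform import Rotation as R
def T_cam(n,s=None):
    p=camera_params(n)
    if 'extrinsics' in p: return np.array(p['extrinsics'])
    s=s or state(); q=s['tool_rot']; T=np.eye(4); T[:3,:3]=R.from_quat([q[1],q[2],q[3],q[0]]).as_matrix(); T[:3,3]=s['tool_pos']
    return T@np.array(p['T_tool_cam'])
def grab(n,save=None):
    s=state(); T=T_cam(n,s); im,d=grab_frame(n)
    if save: cv2.imwrite('pics/'+save,im[:,:,::-1])
    return im,d,T
def cloud(n,d,T):
    p=camera_params(n);K=np.array(p['mtx']);k=p['k1']
    h,w=d.shape;uu,vv=np.meshgrid(np.arange(w),np.arange(h))
    pts=np.stack([uu,vv],-1).reshape(-1,1,2).astype(float)
    u=cv2.undistortPoints(pts,K,np.array([k,0,0,0,0.])).reshape(h,w,2)
    P=np.dstack([u*d[...,None],d])
    W=P@T[:3,:3].T+T[:3,3]; W[d==0]=np.nan
    return W
def proj(n,P,T):
    p=camera_params(n);Ti=np.linalg.inv(T)
    return cv2.projectPoints(np.atleast_2d(P).astype(float),cv2.Rodrigues(Ti[:3,:3])[0],Ti[:3,3],np.array(p['mtx']),np.array([p['k1'],0,0,0,0.]))[0].reshape(-1,2)
E
python3 - <<'E'
from h import *
print(state())
for n in ('top','scene'):
    im,d,T=grab(n,n+'0.png'); np.savez(n+'0.npz',im=im,d=d,T=T); print(n,T.round(3).tolist(),camera_params(n)['mtx'],camera_params(n)['k1'])
    for l in ('case','bar_1_mid','bearing_1_mid','nut','grease_pot','calliper','steel_box'):
        print(l,[(np.round(b['box']).tolist(),round(b['p'],2)) for b in boxes_of(n,l)])
print(camera_params('wrist'))
E
```

```text
pics
{'time': 0.0, 'joint_pos': array([ 1.14800573e+00,  5.33948131e-02,  1.61426823e+00,  7.84314248e-06,
        1.47600191e+00, -1.18974836e-01]), 'joint_vel': array([ 9.11612780e-05, -1.13617310e-04,  5.25348503e-04,  2.18692714e-03,
       -2.50465877e-03,  4.01244873e-04]), 'joint_efforts': array([ 5.89436549e-04, -3.93676078e+01, -3.70179963e+01, -2.72645548e-05,
        6.91347013e-03, -1.69813842e-05]), 'tool_pos': array([0.1867065 , 0.59581911, 0.23005488]), 'tool_rot': array([-2.81015764e-04,  1.51324605e-01,  9.88483581e-01, -9.97320068e-04]), 'contact_force': array([ 0.27263532, -0.45360295, -0.27034936]), 'ft_torque': array([0.03532245, 0.03925977, 0.03556002]), 'gripper_width': 1.0010750752358635}
top [[-0.012, -0.997, 0.08, 0.439], [-1.0, 0.012, -0.009, 0.011], [0.008, -0.08, -0.997, 1.343], [0.0, 0.0, 0.0, 1.0]] [[434.6077266    0.         281.93802127]
 [  0.         434.6077266  207.41661941]
 [  0.           0.           1.        ]] 0.02703210643076277
case [([337.0, 194.0, 95.0, 61.0], 0.57)]
bar_1_mid [([132.0, 227.0, 32.0, 25.0], 0.49)]
bearing_1_mid []
nut [(
[... 656 characters left out ...]
4.0, 15.0, 42.0], 0.66)]
calliper [([302.0, 187.0, 25.0, 9.0], 0.61), ([354.0, 186.0, 19.0, 11.0], 0.58)]
steel_box [([322.0, 210.0, 22.0, 10.0], 0.64)]
{'mtx': array([[311.16931827,   0.        , 274.55378786],
       [  0.        , 311.16931827, 207.36329658],
       [  0.        ,   0.        ,   1.        ]]), 'k1': -0.048331244281087364, 'T_tool_cam': array([[-3.63848588e-04, -9.60447320e-01, -2.78461510e-01,
         7.06472562e-02],
       [ 9.99999022e-01, -7.25522706e-04,  1.19577786e-03,
         6.21171125e-04],
       [-1.35051179e-03, -2.78460802e-01,  9.60446645e-01,
        -1.43338856e-01],
       [ 0.00000000e+00,  0.00000000e+00,  0.00000000e+00,
         1.00000000e+00]])}
```

View pics/top0.png

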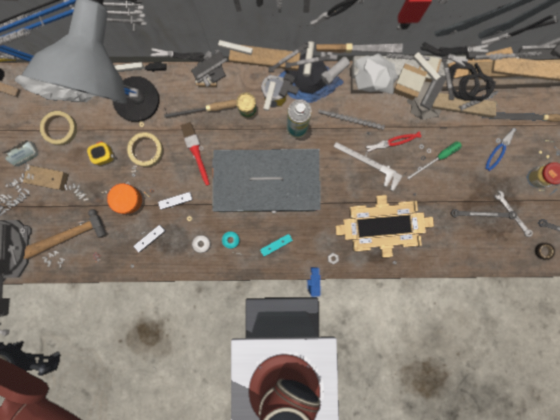

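View pics/scene0.png

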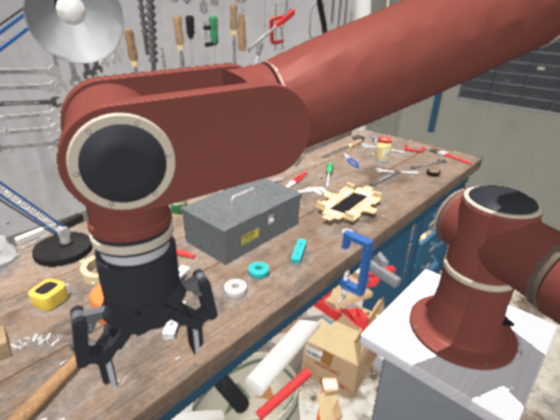

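The top view shows two white bars at (174,200) and (149,238), and one bearing at (201,243). There is a turquoise ring at (230,240), a turquoise bar at (276,245), the case at (385,227) and the nut at (333,258). I'll enlarge the picture to confirm these and look for more bearings.

```bash
python3 - <<'E'
from h import *
z=np.load('top0.npz');im=z['im']
a=cv2.resize(im[60:290,0:280],None,fx=2.85,fy=2.5,interpolation=cv2.INTER_CUBIC)
b=cv2.resize(im[170:285,280:560],(798,328),interpolation=cv2.INTER_CUBIC)
a=cv2.resize(im[170:265,0:280],(798,271),interpolation=cv2.INTER_CUBIC)
cv2.imwrite('pics/c1.png',np.vstack([a,b])[:,:,::-1])
W=cloud('top',z['d'],z['T'])
for u,v in [(174,200),(149,238),(195,240),(201,236),(207,244),(230,233),(385,227),(432,222),(340,230),(382,200),(388,253),(333,258),(123,199),(545,252),(276,245),(300,240)]: print(u,v,W[v,u].round(3),im[v,u])
E
```

```text
174 200 [0.571 0.328 0.02 ] [229 227 230]
149 238 [0.457 0.403 0.019] [226 225 227]
195 240 [0.449 0.265 0.015] [207 200 195]
201 236 [0.461 0.246 0.019] [197 191 187]
207 244 [0.436 0.228 0.017] [212 206 199]
230 233 [0.469 0.158 0.02 ] [ 58 185 183]
385 227 [ 0.481 -0.313  0.023] [42 41 40]
432 222 [ 0.495 -0.455  0.025] [217 185 134]
340 230 [ 0.474 -0.176  0.023] [219 187 134]
382 200 [ 0.563 -0.305  0.029] [213 181 129]
388 253 [ 0.402 -0.32   0.02 ] [222 191 137]
333 258 [ 0.388 -0.156 -0.003] [112  97  85]
123 199 [0.572 0.469 0.057] [236 132  59]
545 252 [ 0.4   -0.805 -0.003] [119 107  96]
276 245 [0.431 0.019 0.022] [ 65 196 194]
300 240 [ 0.445 -0.055  0.001] [119  99  84]
```

View pics/c1.png

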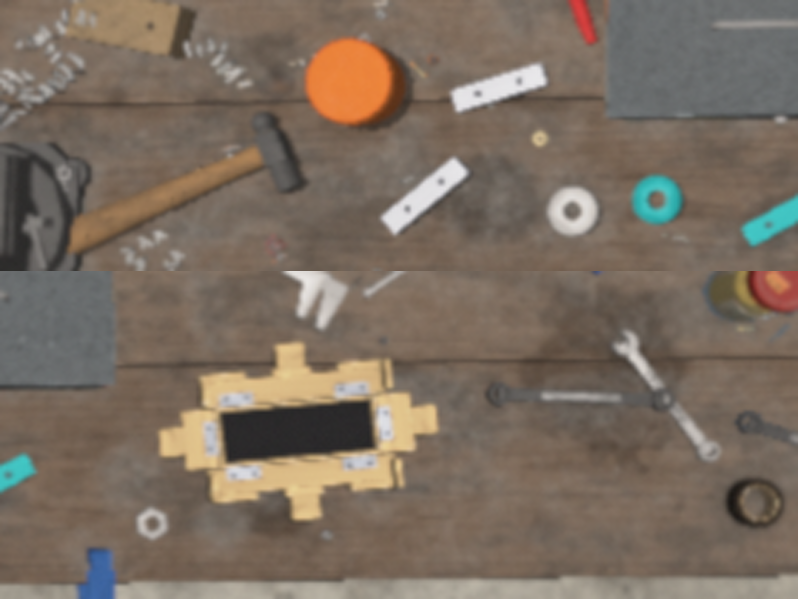

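One grey bearing and two white bars belong to the job. The turquoise ring and turquoise bar are the look-alikes. Next I'll get the poses from the top cloud.

```bash
cat >> h.py <<'E'
def rect(P2):
    (c,(w,h),a)=cv2.minAreaRect(P2.astype(np.float32)*1000)
    if w<h: w,h,a=h,w,a+90
    return np.array(c)/1000,(w,h),(a+90)%180-90   # long axis angle deg, world
def plan(pos,yaw=None,s=None,n=None,maxmm=45):
    """rows to bring TCP to pos with jaw (tool y) direction yaw deg (mod 180)"""
    s=s or state();q=s['tool_rot'];M=R.from_quat([q[1],q[2],q[3],q[0]])
    y=M.as_matrix()[:,1];cur=np.degrees(np.arctan2(y[1],y[0]))
    d=0 if yaw is None else -(((yaw-cur)+90)%180-90)   # tool z down: +turn = -world yaw
    D=np.array(pos)-s['tool_pos'];n=n or int(max(np.ceil(np.linalg.norm(D)*1000/maxmm),np.ceil(abs(d)/8),1))
    rows=[]
    for i in range(n):
        t=M.inv().apply(D/n)*1000
        rows.append([*np.round(t,1).tolist(),round(d/n,2)]); M=M*R.from_euler('z',d/n,degrees=True)
    print('from',s['tool_pos'].round(4),'jaw %.1f'%cur,'j6 %.2f'%s['joint_pos'][5],'turn %.1f'%d,'t %.1f'%s['time'])
    for i in range(0,n,8): print(rows[i:i+8])
E
python3 - <<'E'
from h import *
z=np.load('top0.npz');im=z['im'];W=cloud('top',z['d'],z['T'])
hsv=cv2.cvtColor(im,cv2.COLOR_RGB2HSV)
def comp(m,u,v):
    n,l=cv2.connectedComponents(m.astype(np.uint8)); m=l==l[v,u]; return m
wh=(hsv[...,1]<40)&(hsv[...,2]>150)
for u,v in [(174,200),(149,238),(195,240)]:
    m=comp(wh,u,v)&(W[...,2]>.008); print(u,v,m.sum(),rect(W[m][:,:2]))
fl=comp(hsv[...,2]<70,385,227); print('floor',fl.sum(),rect(W[fl][:,:2]),np.nanmedian(W[fl][:,2]))
br=(W[...,0]>.35)&(abs(W[...,2])<.01)&(abs(W[...,1])<.5)&(W[...,0]<.55);print('bench z',np.nanmedian(W[br][:,2]))
E
```

```text
174 200 261 (array([0.57063391, 0.32781189]), (100.14409637451172, 24.871009826660156), -72.73771476745605)
149 238 273 (array([0.4568566 , 0.40460989]), (98.72444152832031, 26.77975082397461), -49.012916564941406)
195 240 201 (array([0.43655933, 0.24836172]), (50.77392578125, 48.36289978027344), 89.23851013183594)
floor 836 (array([ 0.48535623, -0.30974835]), (155.86614990234375, 50.27577590942383), -85.6976261138916) 0.021581931900040652
bench z 0.0008298654538230199
```

```bash
python3 -c "
from h import *
plan([.437,.248,.12],45)"
```

```text
from [0.187  0.5964 0.2313] jaw 72.6 j6 -0.12 turn 27.6 t 0.8
[[-34.3, -25.8, 11.1, np.float64(2.76)], [-35.5, -24.1, 11.1, np.float64(2.76)], [-36.6, -22.3, 11.1, np.float64(2.76)], [-37.6, -20.6, 11.1, np.float64(2.76)], [-38.6, -18.7, 11.1, np.float64(2.76)], [-39.4, -16.8, 11.1, np.float64(2.76)], [-40.2, -14.9, 11.1, np.float64(2.76)], [-40.9, -13.0, 11.1, np.float64(2.76)]]
[[-41.4, -11.0, 11.1, np.float64(2.76)], [-41.9, -9.0, 11.1, np.float64(2.76)]]
```

step_arm(
  steps=[
    [-34.3,-25.8,11.1,2.76],
    [-35.5,-24.1,11.1,2.76],
    [-36.6,-22.3,11.1,2.76],
    [-37.6,-20.6,11.1,2.76],
    [-38.6,-18.7,11.1,2.76],
    [-39.4,-16.8,11.1,2.76],
    [-40.2,-14.9,11.1,2.76],
    [-40.9,-13,11.1,2.76],
  ],
)

```text
time: 1.6
tool_pos: [0.391, 0.3133, 0.1426]
tool_rot: [0.001, 0.34, 0.94, 0.005]
contact_force: [0.5, 0.3, -0.7]
gripper_width: 0.998
```

step_arm(
  steps=[
    [-41.4,-11,11.1,2.76],
    [-41.9,-9,11.1,2.76],
    [0,0,0,0],
    [0,0,0,0],
  ],
)

```text
time: 2.0
tool_pos: [0.4441, 0.2361, 0.1186]
tool_rot: [0.001, 0.391, 0.921, 0.005]
contact_force: [-0.7, 0.2, -0.3]
gripper_width: 1.001
```

```bash
cat >> h.py <<'E'
def comp(m,u,v):
    n,l=cv2.connectedComponents(m.astype(np.uint8)); return l==l[int(v),int(u)]
def blobs(n,P,zlo,zhi,rad,save=None,colour=None):
    """points of a camera's cloud within rad of P at height zlo..zhi"""
    im,d,T=grab(n,save);W=cloud(n,d,T)
    m=(W[...,2]>zlo)&(W[...,2]<zhi)&(np.hypot(W[...,0]-P[0],W[...,1]-P[1])<rad)
    if colour is not None:
        hsv=cv2.cvtColor(im,cv2.COLOR_RGB2HSV);m&=colour(hsv)
    return im,d,T,W,m
E
python3 - <<'E'
from h import *
im,d,T,W,m=blobs('wrist',[.437,.248],.012,.03,.05,'w1.png')
print(m.sum(),rect(W[m][:,:2]),np.median(W[m],0)); print('bench',np.nanmedian(W[...,2][abs(W[...,2])<.008]))
plan([.437,.248,.003],45)
E
```

```text
2740 (array([0.43889606, 0.24868495]), (51.65309143066406, 51.11738967895508), -44.34189987182617) [0.43802791 0.24972403 0.01867887]
bench 0.0008261810760479549
from [0.4439 0.2364 0.1186] jaw 44.1 j6 -0.43 turn -0.9 t 2.0
[[4.4, 0.7, 38.6, np.float64(-0.31)], [4.4, 0.7, 38.6, np.float64(-0.31)], [4.4, 0.7, 38.6, np.float64(-0.31)]]
```

View pics/w1.png

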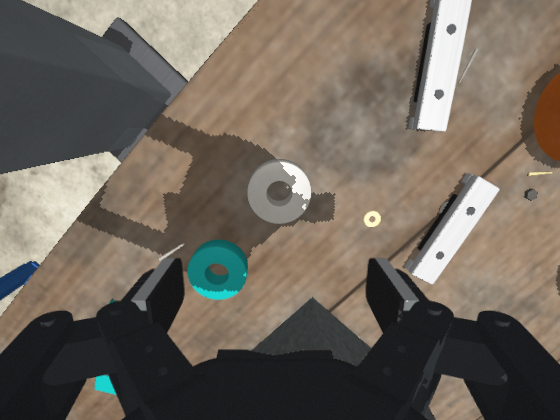

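The wrist picture shows the grey bearing at (280,192), clear of the turquoise ring at (218,268). The wrist and top measurements agree to 2 mm, so I'm descending.

step_arm(
  steps=[
    [5,0.5,35,0],
    [5,0.5,35,0],
    [4,0.5,25,0],
    [0,0,0,0],
    [0,0,0,0],
  ],
)

```text
time: 2.55
tool_pos: [0.4365, 0.2556, 0.0263]
tool_rot: [0.005, 0.385, 0.923, 0.008]
contact_force: [-0.0, 0.6, 0.1]
gripper_width: 1.001
```

```bash
python3 -c "
from h import *
plan([.4385,.249,.003])"
```

```text
from [0.4365 0.2556 0.0263] jaw 44.7 j6 -0.40 turn 0.0 t 2.5
[[-6.0, -3.7, 23.2, 0.0]]
```

step_arm(
  steps=[
    [-4,-2,12,0],
    [-1,-1,8,0],
    [0,0,0,0],
    [0,0,0,0],
  ],
)

```text
time: 2.95
tool_pos: [0.4412, 0.2518, 0.0093]
tool_rot: [0.008, 0.384, 0.923, 0.011]
contact_force: [0.3, 0.2, 0.5]
gripper_width: 0.999
```

step_arm(
  steps=[
    [0,0,0,0],
    [0,0,0,0],
    [0,0,0,0],
    [0,0,0,0],
    [0,0,0,0],
    [0,0,0,0],
    [0,0,0,0],
    [0,0,0,0],
  ],
  claw=0,
)

```text
time: 3.75
tool_pos: [0.4424, 0.2517, 0.0112]
tool_rot: [0.008, 0.385, 0.923, 0.012]
contact_force: [-0.5, -0.6, -0.3]
gripper_width: 0.555
```

step_arm(
  steps=[
    [0,0,-10,0],
    [0,0,-35,0],
    [0,0,-40,0],
    [0,0,-30,0],
    [0,0,0,0],
  ],
)

```text
time: 4.25
tool_pos: [0.4377, 0.2493, 0.1301]
tool_rot: [0.007, 0.385, 0.923, 0.01]
contact_force: [1.5, 0.7, -0.3]
gripper_width: 0.552
```

```bash
python3 -c "
from h import *
plan([.485,-.310,.13],94.3)"
```

```text
from [0.4377 0.2493 0.1301] jaw 44.8 j6 -0.42 turn -49.5 t 4.2
[[-33.1, -27.7, -0.5, np.float64(-3.81)], [-31.2, -29.8, -0.5, np.float64(-3.81)], [-29.1, -31.8, -0.5, np.float64(-3.81)], [-27.0, -33.7, -0.5, np.float64(-3.81)], [-24.7, -35.4, -0.5, np.float64(-3.81)], [-22.3, -37.0, -0.5, np.float64(-3.81)], [-19.7, -38.4, -0.5, np.float64(-3.81)], [-17.2, -39.6, -0.5, np.float64(-3.81)]]
[[-14.5, -40.7, -0.5, np.float64(-3.81)], [-11.7, -41.5, -0.5, np.float64(-3.81)], [-9.0, -42.2, -0.5, np.float64(-3.81)], [-6.1, -42.7, -0.5, np.float64(-3.81)], [-3.3, -43.0, -0.5, np.float64(-3.81)]]
```

```bash
python3 - <<'E'
from h import *
im,d,T,W,m=blobs('wrist',[.437,.248],.04,.16,.04,'w2.png')
s=state();print(s['contact_force'],m.sum(),np.nanmedian(W[m],0))
mm=(W[...,2]>.008)&(W[...,2]<.03)&(np.hypot(W[...,0]-.4385,W[...,1]-.249)<.04);print('left on bench',mm.sum())
plan([.435,-.25,.16],94.3)
E
```

```text
[ 0.10230521 -0.14486194 -1.37486582] 9871 [0.43581517 0.25135028 0.13761772]
left on bench 0
from [0.4365 0.2488 0.1278] jaw 44.8 j6 -0.42 turn -49.5 t 4.3
[[-29.4, -29.3, -3.2, np.float64(-4.13)], [-27.3, -31.3, -3.2, np.float64(-4.13)], [-24.9, -33.2, -3.2, np.float64(-4.13)], [-22.5, -34.9, -3.2, np.float64(-4.13)], [-19.9, -36.5, -3.2, np.float64(-4.13)], [-17.2, -37.8, -3.2, np.float64(-4.13)], [-14.5, -38.9, -3.2, np.float64(-4.13)], [-11.6, -39.9, -3.2, np.float64(-4.13)]]
[[-8.7, -40.6, -3.2, np.float64(-4.13)], [-5.8, -41.1, -3.2, np.float64(-4.13)], [-2.8, -41.4, -3.2, np.float64(-4.13)], [0.2, -41.5, -3.2, np.float64(-4.13)]]
```

View pics/w2.png

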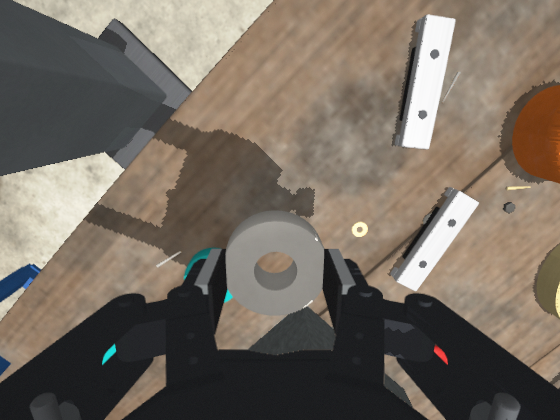

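The bearing is held level at (275,262), and nothing is left on the bench where it lay. Carrying it to the case.

step_arm(
  steps=[
    [-30,-29,-4,-4.1],
    [-28,-31,-4,-4.1],
    [-25,-33,-4,-4.1],
    [-22.5,-35,-4,-4.1],
    [-20,-36.5,-4,-4.1],
    [-17,-38,-4,-4.1],
    [-14.5,-39,-3,-4.1],
    [-11.6,-40,-3,-4.1],
  ],
)

```text
time: 5.1
tool_pos: [0.432, -0.0909, 0.1407]
tool_rot: [-0.002, 0.091, 0.996, 0.007]
contact_force: [1.3, 0.2, -1.5]
gripper_width: 0.547
```

step_arm(
  steps=[
    [-9,-40,-3,-4.1],
    [-6,-40,-3,-4.1],
    [-3,-40,-3,-4.1],
    [0,-25,0,-3],
    [0,0,0,0],
    [0,0,0,0],
  ],
)

```text
time: 5.7
tool_pos: [0.4308, -0.245, 0.136]
tool_rot: [-0.008, -0.044, 0.999, 0.013]
contact_force: [-0.1, -1.3, -1.2]
gripper_width: 0.553
```

```bash
python3 - <<'E'
from h import *
im,d,T=grab('wrist','w3.png');W=cloud('wrist',d,T);np.savez('w3.npz',im=im,d=d,T=T)
hsv=cv2.cvtColor(im,cv2.COLOR_RGB2HSV)
f=(hsv[...,2]<75)&(abs(W[...,2]-.021)<.005)
n,l,st,c=cv2.connectedComponentsWithStats(f.astype(np.uint8));k=1+np.argmax(st[1:,4]);f=l==k
print(st[k],rect(W[f][:,:2]),np.median(W[f][:,2]))
plan([.485,-.310,.12],94.3)
E
```

```text
[ 100  230  134   56 5652] (array([ 0.48855502, -0.33227533]), (118.28984069824219, 55.31679153442383), -85.67198181152344) 0.021295804318227918
from [ 0.4307 -0.2446  0.1358] jaw 95.1 j6 -2.33 turn 0.8 t 5.8
[[-24.2, -35.2, 6.6, np.float64(0.38)], [-24.5, -35.0, 6.6, np.float64(0.38)]]
```

View pics/w3.png

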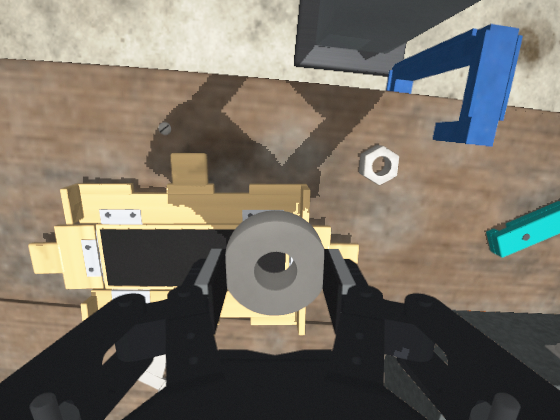

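The case is at lower left with its floor around (170,258), and the nut is at (380,165). The case angle agrees with the top view. Lowering the bearing onto the middle of the floor.

step_arm(
  steps=[
    [-24,-33,3,0.4],
    [-24,-30,3,0.4],
    [0,0,0,0],
    [0,0,0,0],
  ],
)

```text
time: 6.15
tool_pos: [0.4832, -0.297, 0.1218]
tool_rot: [-0.011, -0.039, 0.999, 0.016]
contact_force: [0.2, 0.9, -1.3]
gripper_width: 0.553
```

```bash
python3 - <<'E'
from h import *
plan([.485,-.310,.06],94.3)
E
```

```text
from [ 0.4832 -0.297   0.1218] jaw 94.5 j6 -2.34 turn 0.2 t 6.2
[[-1.0, -7.6, 30.6, np.float64(0.09)], [-1.0, -7.6, 30.6, np.float64(0.09)]]
```

step_arm(
  steps=[
    [-1,-7,25,0],
    [0,-4,25,0],
    [0,-1,15,0],
    [0,0,0,0],
    [0,0,0,0],
  ],
)

```text
time: 6.65
tool_pos: [0.4833, -0.301, 0.0563]
tool_rot: [-0.011, -0.042, 0.999, 0.016]
contact_force: [-0.2, -0.7, -0.6]
gripper_width: 0.551
```

```bash
python3 - <<'E'
from h import *
plan([.485,-.310,.032],94.3)
E
```

```text
from [ 0.4833 -0.301   0.0563] jaw 94.8 j6 -2.35 turn 0.5 t 6.7
[[-1.4, -9.9, 23.9, np.float64(0.5)]]
```

step_arm(
  steps=[
    [-1,-8,8,0.3],
    [0,-3,7,0],
    [0,0,4,0],
    [0,0,2,0],
    [0,0,0,0],
    [0,0,0,0],
  ],
)

```text
time: 7.25
tool_pos: [0.4866, -0.3132, 0.0369]
tool_rot: [-0.009, -0.039, 0.999, 0.014]
contact_force: [-0.9, 0.6, -1.1]
gripper_width: 0.547
```

```bash
python3 - <<'E'
from h import *
plan([.485,-.310,.032],94.3);print(state()['contact_force'])
E
```

```text
from [ 0.4866 -0.3132  0.0369] jaw 94.5 j6 -2.36 turn 0.2 t 7.2
[[1.3, 3.2, 5.0, np.float64(0.19)]]
[-0.92830008  0.63573298 -1.12140931]
```

step_arm(
  steps=[
    [0,2,2,0],
    [0,0,2,0],
    [0,0,1,0],
    [0,0,0,0],
    [0,0,0,0],
  ],
)

```text
time: 7.75
tool_pos: [0.4866, -0.3109, 0.0321]
tool_rot: [-0.008, -0.039, 0.999, 0.014]
contact_force: [-0.7, 0.2, -1.1]
gripper_width: 0.551
```

step_arm(
  steps=[
    [0,0,1,0],
    [0,0,0,0],
    [0,0,0,0],
  ],
)

```text
time: 8.05
tool_pos: [0.4868, -0.3111, 0.0317]
tool_rot: [-0.008, -0.039, 0.999, 0.014]
contact_force: [-0.3, 1.0, -0.7]
gripper_width: 0.552
```

step_arm(
  steps=[
    [0,0,1.5,0],
    [0,0,1.5,0],
    [0,0,0,0],
  ],
)

```text
time: 8.35
tool_pos: [0.4871, -0.3114, 0.0318]
tool_rot: [-0.009, -0.04, 0.999, 0.014]
contact_force: [0.3, 0.3, -0.7]
gripper_width: 0.554
```

step_arm(
  steps=[
    [0,0,0,0],
    [0,0,0,0],
    [0,0,0,0],
    [0,0,0,0],
    [0,0,0,0],
  ],
  claw=100,
)

```text
time: 8.85
tool_pos: [0.4875, -0.3118, 0.0316]
tool_rot: [-0.008, -0.039, 0.999, 0.014]
contact_force: [-0.4, -0.5, -0.3]
gripper_width: 0.997
```

step_arm(
  steps=[
    [0,0,-30,0],
    [0,0,-45,0],
    [0,0,-45,0],
    [0,0,-45,0],
    [0,0,0,0],
    [0,0,0,0],
  ],
)

```text
time: 9.45
tool_pos: [0.4891, -0.3153, 0.1998]
tool_rot: [-0.01, -0.039, 0.999, 0.016]
contact_force: [-0.0, 1.0, -0.8]
gripper_width: 1.0
```

```bash
python3 - <<'E'
from h import *
im,d,T=grab('wrist','w4.png');W=cloud('wrist',d,T);np.savez('w4.npz',im=im,d=d,T=T)
t,dt,Tt=grab('top');np.savez('top1.npz',im=t,d=dt,T=Tt)
print(state()['tool_rot'],state()['tool_pos'])
c=cv2.resize(t[170:285,320:460],(560,460),interpolation=cv2.INTER_CUBIC)
cv2.imwrite('pics/c2.png',np.hstack([im[:,:,::-1][:,:240],cv2.resize(c[:,:,::-1],(511,420))]))
E
```

```text
[-0.01033539 -0.03942383  0.9990468   0.0156344 ] [ 0.48912181 -0.31531183  0.19937284]
```

View pics/w4.png

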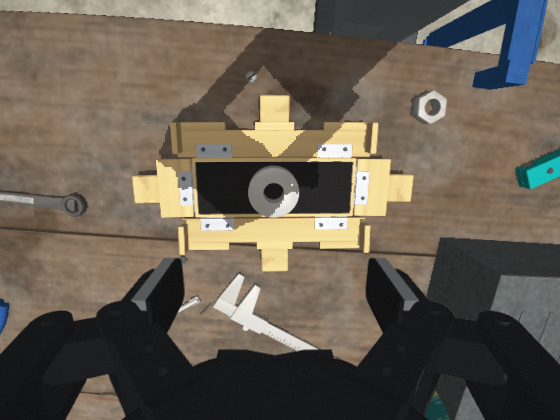

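The bearing lies flat at mid-floor (275,192), and all four tabs are visible at (147,188), (400,187), (275,108) and (274,260). I'll fit the case pose from this frame.

```bash
python3 - <<'E'
from h import *
z=np.load('w4.npz');im,d,T=z['im'],z['d'],z['T'];W=cloud('wrist',d,T)
hsv=cv2.cvtColor(im,cv2.COLOR_RGB2HSV)
print(camera_params('wrist')['T_tool_cam'][:3,3])
m=(W[...,2]>.012)&(W[...,2]<.05)&(np.hypot(W[...,0]-.485,W[...,1]+.31)<.16)
n,l=cv2.connectedComponents(m.astype(np.uint8));k=l[187,400];m=l==k
P=W[m]
f=(hsv[...,2]<75)&m;
for th in np.arange(-88,-83,.5):
    a=np.radians(th);x=np.array([np.cos(a),np.sin(a)]);y=np.array([-x[1],x[0]])
    if th==-88: best=None
    # tab edges
    c=np.array([.486,-.311]);q=(P[:,:2]-c);X=q@x;Y=q@y
    r=[]
    for s in(1,-1):
        t=Y[(s*X>.124)&(abs(Y)<.03)];r.append((t.max()+t.min())/2)
        t=X[(s*Y>.072)&(abs(X)<.03)];r.append((t.max()+t.min())/2)
    b=m; 
    print(th,np.round(np.array(r)*1000,1),'X ext',np.round([np.percentile(X,.05)*1000,np.percentile(X,99.95)*1000],1),'Y ext',np.round([np.percentile(Y,.05)*1000,np.percentile(Y,99.95)*1000],1))
b=(W[...,2]>.03)&m;n,l,st,c=cv2.connectedComponentsWithStats(b.astype(np.uint8))
for i in range(1,n):
    if st[i,4]>150: print(c[i].round(),st[i,4],np.median(W[l==i],0).round(4),rect(W[l==i][:,:2]))
for u,v in [(147,188),(400,187),(275,108),(274,260),(250,70)]: print(W[v,u].round(4))
E
```

```text
[ 0.07041833  0.00065738 -0.14331972]
-88.0 [ 6.5 -5.1  1.8  1.2] X ext [-148.7  144.3] Y ext [-92.6  92.9]
-87.5 [ 5.4 -4.3  3.   0.5] X ext [-148.7  144.4] Y ext [-92.6  93. ]
-87.0 [ 4.2 -3.6 -1.3 -0.2] X ext [-148.7  144.5] Y ext [-92.6  93. ]
-86.5 [ 3.  -2.9 -0.1 -0.9] X ext [-148.7  144.5] Y ext [-92.6  93. ]
-86.0 [ 1.8 -2.1 -0.1 -1.6] X ext [-148.7  144.6] Y ext [-92.6  93. ]
-85.5 [ 0.6 -1.3  1.1 -2.2] X ext [-148.7  144.6] Y ext [-92.6  93. ]
-85.0 [-0.7 -0.6  2.3 -2.9] X ext [-148.7  144.5] Y ext [-92.6  93.1]
-84.5 [-1.9  0.1  3.5 -3.6] X ext [-148.8  144.5] Y ext [-92.6  93.1]
-84.0 [-3.1  0.8 -3.3 -4.3] X ext [-148.8  144.6] Y ext [-92.5  93.1]
-83.5 [-4.4  1.6 -2.2 -5. ] X ext [-148.8  144.5] Y ext [-92.5  93.1]
[175. 138.] 266 [ 0.4414 -0.4084  0.0385] (array([ 0.44172018, -0.40947479]), (28.39847755432129, 6.975543022155762), 5.638759613037109)
[372. 138.] 265 [ 0.4266 -0.2184  0.0386] (array([ 0.42690048, -0.21711063]), (28.828149795532227, 6.623044013977051), 4.6144328117370605)
[273. 192.] 1773 [ 0.4873 -0.3109  0.0388] (array([ 0.48826022, -0.31067981]), (51.677669525146484, 50.602874755859375), 3.542546272277832)
[365. 238.] 248 [ 0.5303 -0.2099  0.0402] (array([ 0.53021375, -0.20849359]), (29.66156005859375, 6.63313102722168), 3.4813449382781982)
[183. 240.] 215 [ 0.5448 -0.4007  0.04  ] (array([ 0.54503723, -0.40144565]), (30.155593872070312, 5.876142978668213), 5.434152603149414)
[ 0.4954 -0.4413  0.0253]
[ 0.4753 -0.1753  0.0248]
[ 0.4059 -0.3146  0.02  ]
[ 0.5666 -0.3034  0.0276]
[ 0.3692 -0.3427  0.0004]
```

```bash
cat >> h.py <<'E'
C=np.array([.4863,-.3090]);_a=np.radians(-85.6);CX=np.array([np.cos(_a),np.sin(_a)]);CY=np.array([-CX[1],CX[0]])
def cw(x,y,z): return np.array([*(C+(x*CX+y*CY)/1000),z/1000])
def wc(p): return np.array([(p[:2]-C)@CX*1000,(p[:2]-C)@CY*1000,p[2]*1000]).round(1)
E
python3 - <<'E'
from h import *
z=np.load('top1.npz');W=cloud('top',z['d'],z['T']);m=(W[...,2]>.09)&(W[...,2]<.13)&(abs(W[...,1])<.3)&(W[...,0]>.4)
n,l,st,c=cv2.connectedComponentsWithStats(m.astype(np.uint8));k=1+np.argmax(st[1:,4]);print('box',rect(W[l==k][:,:2]),W[l==k].min(0),W[l==k].max(0))
print(cw(141,0,10),cw(-141,0,10))
plan(cw(141,0,80),4.4)
E
```

```text
box (array([0.61876605, 0.04637148]), (307.3138427734375, 177.18687438964844), -89.99902919656597) [ 0.53017003 -0.1072852   0.09018053] [0.70735987 0.20002965 0.12991771]
[ 0.49711738 -0.44958444  0.01      ] [ 0.47548262 -0.16841556  0.01      ]
from [ 0.4891 -0.3153  0.1994] jaw 94.5 j6 -2.36 turn -89.9 t 9.6
[[0.0, -11.5, 9.6, np.float64(-7.49)], [1.5, -11.4, 9.6, np.float64(-7.49)], [3.0, -11.1, 9.6, np.float64(-7.49)], [4.4, -10.6, 9.6, np.float64(-7.49)], [5.8, -10.0, 9.6, np.float64(-7.49)], [7.0, -9.1, 9.6, np.float64(-7.49)], [8.2, -8.1, 9.6, np.float64(-7.49)], [9.1, -7.0, 9.6, np.float64(-7.49)]]
[[10.0, -5.7, 9.6, np.float64(-7.49)], [10.6, -4.4, 9.6, np.float64(-7.49)], [11.1, -3.0, 9.6, np.float64(-7.49)], [11.4, -1.5, 9.6, np.float64(-7.49)]]
```

```bash
python3 - <<'E'
from h import *
plan(cw(141,0,80),4.7)
E
```

```text
from [ 0.4891 -0.3153  0.1994] jaw 94.5 j6 -2.36 turn 89.8 t 9.6
[[0.0, -11.5, 9.6, np.float64(7.48)], [-1.5, -11.4, 9.6, np.float64(7.48)], [-2.9, -11.1, 9.6, np.float64(7.48)], [-4.4, -10.7, 9.6, np.float64(7.48)], [-5.7, -10.0, 9.6, np.float64(7.48)], [-7.0, -9.2, 9.6, np.float64(7.48)], [-8.1, -8.2, 9.6, np.float64(7.48)], [-9.1, -7.1, 9.6, np.float64(7.48)]]
[[-9.9, -5.8, 9.6, np.float64(7.48)], [-10.6, -4.5, 9.6, np.float64(7.48)], [-11.1, -3.0, 9.6, np.float64(7.48)], [-11.4, -1.6, 9.6, np.float64(7.48)]]
```

step_arm(
  steps=[
    [0,-11.5,7,7.5],
    [-1.5,-11.4,9,7.5],
    [-2.9,-11.1,9,7.5],
    [-4.4,-10.7,9,7.5],
    [-5.7,-10,9,7.5],
    [-7,-9.2,9,7.5],
    [-8.1,-8.2,9,7.5],
    [-9.1,-7.1,9,7.5],
  ],
  claw=60,
)

```text
time: 10.35
tool_pos: [0.4872, -0.401, 0.1076]
tool_rot: [-0.028, 0.483, 0.875, 0.011]
contact_force: [0.6, 0.0, -0.3]
gripper_width: 0.601
```

step_arm(
  steps=[
    [-9.9,-5.8,9,7.5],
    [-10.6,-4.5,9,7.5],
    [-11.1,-3,9,7.5],
    [-10,0,5,4],
    [0,0,0,0],
    [0,0,0,0],
  ],
)

```text
time: 10.95
tool_pos: [0.4812, -0.4389, 0.0554]
tool_rot: [-0.043, 0.678, 0.734, 0.006]
contact_force: [-0.4, -0.6, -0.8]
gripper_width: 0.6
```

```bash
python3 - <<'E'
from h import *
plan(cw(141,0,40),4.4); print(state()['tool_rot'])
E
```

```text
from [ 0.4812 -0.4389  0.0554] jaw 4.6 j6 -0.93 turn 0.2 t 10.9
[[-13.0, 15.8, 13.8, np.float64(0.21)]]
[-0.04295394  0.67812232  0.73367158  0.00557552]
```

Tool tilt has crept up to about 5°. I'll test which motions change it.

step_arm(
  steps=[
    [0,0,-12,0],
    [0,0,-12,0],
    [0,0,-12,0],
    [0,0,-12,0],
    [0,0,-12,0],
    [0,0,-12,0],
    [0,0,-12,0],
    [0,0,0,0],
  ],
)

```text
time: 11.75
tool_pos: [0.4878, -0.4445, 0.1509]
tool_rot: [-0.04, 0.676, 0.735, 0.005]
contact_force: [0.3, -0.7, 1.0]
gripper_width: 0.597
```

```bash
cat >> h.py <<'E'
def tilt():
    s=state();q=s['tool_rot'];z=R.from_quat([q[1],q[2],q[3],q[0]]).as_matrix()[:,2]
    r=s['tool_pos'][:2]/np.linalg.norm(s['tool_pos'][:2]);print('tilt xy deg',np.degrees(z[:2]).round(2),'radial %.2f tang %.2f'%tuple(np.degrees([z[:2]@r,z[:2]@[-r[1],r[0]]])),s['joint_pos'].round(3))
E
python3 -c "
from h import *
tilt()"
```

```text
tilt xy deg [-2.95  3.55] radial -4.57 tang 0.64 [-0.853  0.242  1.542  0.002  1.438 -0.936]
```

step_arm(
  steps=[
    [0,0,0,-7],
    [0,0,0,-7],
    [0,0,0,-7],
    [0,0,0,-7],
    [0,0,0,0],
    [0,0,0,0],
  ],
)

```text
time: 12.35
tool_pos: [0.4871, -0.444, 0.1499]
tool_rot: [-0.038, 0.471, 0.881, 0.016]
contact_force: [-0.5, 0.3, 0.6]
gripper_width: 0.6
```

```bash
python3 -c "
from h import *
tilt()"
```

```text
tilt xy deg [-3.04  3.66] radial -4.71 tang 0.66 [-0.853  0.243  1.543  0.002  1.439 -1.441]
```

step_arm(
  steps=[
    [0,0,0,2],
    [0,0,0,2],
    [0,0,0,2],
    [0,0,0,2],
    [0,0,0,2],
    [0,0,0,2],
    [0,0,0,2],
    [0,0,0,2],
  ],
)

```text
time: 13.15
tool_pos: [0.486, -0.443, 0.1474]
tool_rot: [-0.043, 0.602, 0.798, 0.01]
contact_force: [-0.2, -1.1, 0.0]
gripper_width: 0.599
```

```bash
python3 -c "
from h import *
tilt()"
```

```text
tilt xy deg [-3.21  3.86] radial -4.97 tang 0.69 [-0.853  0.245  1.545  0.002  1.44  -1.132]
```

step_arm(
  steps=[
    [34,-21,0,0],
    [34,-21,0,0],
    [34,-21,0,0],
    [0,0,0,0],
    [0,0,0,0],
  ],
)

```text
time: 13.65
tool_pos: [0.3939, -0.3584, 0.1532]
tool_rot: [-0.046, 0.606, 0.794, 0.011]
contact_force: [0.3, -0.8, -0.1]
gripper_width: 0.598
```

```bash
python3 -c "
from h import *
tilt()"
```

```text
tilt xy deg [-3.48  4.18] radial -5.39 tang 0.75 [-0.878 -0.042  1.844 -0.     1.435 -1.145]
```

step_arm(
  steps=[
    [-34,21,0,0],
    [-34,21,0,0],
    [-34,21,0,0],
    [0,0,0,0],
    [0,0,0,0],
  ],
)

```text
time: 14.15
tool_pos: [0.4859, -0.4442, 0.1376]
tool_rot: [-0.048, 0.608, 0.792, 0.011]
contact_force: [-1.1, -0.0, -0.1]
gripper_width: 0.598
```

```bash
python3 -c "
from h import *
tilt()"
```

```text
tilt xy deg [-3.57  4.28] radial -5.52 tang 0.75 [-0.854  0.261  1.543  0.002  1.435 -1.116]
```

step_arm(
  steps=[
    [0,0,-40,0],
    [0,0,-40,0],
    [0,0,-40,0],
    [0,0,0,0],
    [0,0,0,0],
  ],
)

```text
time: 14.65
tool_pos: [0.4928, -0.4525, 0.2598]
tool_rot: [-0.049, 0.609, 0.791, 0.011]
contact_force: [-0.3, 0.1, -1.0]
gripper_width: 0.601
```

```bash
python3 -c "
from h import *
tilt()"
```

```text
tilt xy deg [-3.7   4.44] radial -5.73 tang 0.76 [-0.855  0.205  1.401  0.002  1.636 -1.113]
```

step_arm(
  steps=[
    [0,0,40,0],
    [0,0,40,0],
    [0,0,40,0],
    [0,0,0,0],
    [0,0,0,0],
  ],
)

```text
time: 15.15
tool_pos: [0.4843, -0.4424, 0.1383]
tool_rot: [-0.048, 0.61, 0.791, 0.011]
contact_force: [0.5, -1.0, 0.6]
gripper_width: 0.601
```

```bash
python3 -c "
from h import *
tilt()"
```

```text
tilt xy deg [-3.57  4.29] radial -5.53 tang 0.76 [-0.854  0.255  1.549  0.002  1.435 -1.111]
```

step_arm(
  steps=[
    [11,3,-9,-7.5],
    [10.6,4.5,-9,-7.5],
    [10,5.8,-9,-7.5],
    [9,7,-9,-7.5],
    [8,8,-9,-7.5],
    [7,9,-9,-7.5],
    [0,0,0,0],
    [0,0,0,0],
  ],
)

```text
time: 15.95
tool_pos: [0.4922, -0.381, 0.2177]
tool_rot: [-0.03, 0.248, 0.968, 0.022]
contact_force: [-0.3, -0.0, -0.1]
gripper_width: 0.598
```

```bash
python3 -c "
from h import *
tilt()"
```

```text
tilt xy deg [-2.64  3.34] radial -4.13 tang 1.02 [-0.782  0.103  1.585  0.009  1.528 -1.852]
```

step_arm(
  steps=[
    [0,0,0,0],
    [0,0,0,0],
    [0,0,0,0],
    [0,0,0,0],
    [0,0,0,0],
    [0,0,0,0],
    [0,0,0,0],
    [0,0,0,0],
  ],
)

```text
time: 16.75
tool_pos: [0.4914, -0.3825, 0.2161]
tool_rot: [-0.031, 0.252, 0.967, 0.023]
contact_force: [-0.0, 0.6, -1.0]
gripper_width: 0.601
```

```bash
python3 -c "
from h import *
tilt()"
```

```text
tilt xy deg [-2.75  3.42] radial -4.27 tang 1.01 [-0.785  0.106  1.584  0.008  1.528 -1.847]
```

step_arm(
  steps=[
    [0,0,0,7.5],
    [0,0,0,7.5],
    [0,0,0,7.5],
    [0,0,0,7.5],
    [0,0,0,7.5],
    [0,0,0,7.5],
    [0,0,0,0],
    [0,0,0,0],
  ],
)

```text
time: 17.55
tool_pos: [0.4914, -0.3822, 0.216]
tool_rot: [-0.037, 0.614, 0.788, 0.009]
contact_force: [0.4, -0.6, 0.0]
gripper_width: 0.603
```

```bash
python3 -c "
from h import *
tilt()"
```

```text
tilt xy deg [-2.76  3.43] radial -4.28 tang 1.01 [-0.784  0.106  1.584  0.008  1.528 -1.033]
```

step_arm(
  steps=[
    [-12,-3,9,0],
    [-12,-3,9,0],
    [-12,-3,9,0],
    [-12,-3,9,0],
    [-12,-3,9,0],
    [0,0,0,0],
    [0,0,0,0],
  ],
)

```text
time: 18.25
tool_pos: [0.4881, -0.4474, 0.1604]
tool_rot: [-0.039, 0.613, 0.789, 0.009]
contact_force: [-0.4, -0.1, 1.2]
gripper_width: 0.597
```

```bash
python3 -c "
from h import *
tilt()"
```

```text
tilt xy deg [-2.88  3.56] radial -4.53 tang 0.68 [-0.855  0.239  1.529  0.003  1.454 -1.107]
```

step_arm(
  steps=[
    [10.6,4.5,-9,-7.5],
    [10.6,4.5,-9,-7.5],
    [10,5.8,-9,-7.5],
    [9,7,-9,-7.5],
    [8,8,-9,-7.5],
    [7,9,-9,-7.5],
    [0,0,0,0],
    [0,0,0,0],
  ],
)

```text
time: 19.05
tool_pos: [0.4938, -0.3787, 0.2233]
tool_rot: [-0.03, 0.249, 0.968, 0.023]
contact_force: [0.5, -0.5, -0.1]
gripper_width: 0.602
```

```bash
python3 -c "
from h import *
tilt()"
```

```text
tilt xy deg [-2.71  3.47] radial -4.26 tang 1.11 [-0.778  0.1    1.578  0.01   1.54  -1.847]
```

```bash
cat >> h.py <<'E'
def go(pos,yaw=None,maxmm=40):
    """turn in place first, then shift; z given in world"""
    s=state();q=s['tool_rot'];M=R.from_quat([q[1],q[2],q[3],q[0]]);y=M.as_matrix()[:,1];cur=np.degrees(np.arctan2(y[1],y[0]))
    d=0 if yaw is None else -(((yaw-cur)+90)%180-90)
    n=int(np.ceil(abs(d)/8)) if abs(d)>.6 else 0
    if n: print('TURN %d x %.2f (total %.1f)'%(n,d/n,d)); M=M*R.from_euler('z',d,degrees=True)
    D=M.inv().apply(np.array(pos)-s['tool_pos'])*1000;k=max(1,int(np.ceil(np.linalg.norm(D)/maxmm)))
    print('SHIFT %d x'%k,(D/k).round(1).tolist(),'| at case',wc(s['tool_pos']),'world',s['tool_pos'].round(3),'jaw %.1f j6 %.2f w %.2f t %.1f F'%(cur,s['joint_pos'][5],s['gripper_width'],s['time']),s['contact_force'].round(1))
E
python3 -c "
from h import *
go(cw(141,0,60),4.4)"
```

```text
TURN 8 x 7.09 (total 56.7)
SHIFT 5 x [-16.2, 0.9, 31.7] | at case [ 70.1   2.2 223.3] world [ 0.494 -0.379  0.223] jaw 61.1 j6 -1.85 w 0.60 t 19.1 F [ 0.5 -0.5 -0.1]
```

step_arm(
  steps=[
    [0,0,0,7.1],
    [0,0,0,7.1],
    [0,0,0,7.1],
    [0,0,0,7.1],
    [0,0,0,7.1],
    [0,0,0,7.1],
    [0,0,0,7.1],
    [0,0,0,5],
  ],
)

```text
time: 19.85
tool_pos: [0.4922, -0.3812, 0.2182]
tool_rot: [-0.041, 0.688, 0.724, 0.005]
contact_force: [0.3, -0.5, 0.3]
gripper_width: 0.601
```

step_arm(
  steps=[
    [-16,1,30,0],
    [-16,1,30,0],
    [-16,1,30,0],
    [-16,1,25,0],
    [-8,0,10,0],
    [0,0,0,0],
    [0,0,0,0],
  ],
)

```text
time: 20.55
tool_pos: [0.4927, -0.4496, 0.0833]
tool_rot: [-0.04, 0.694, 0.718, 0.005]
contact_force: [0.2, -0.6, -0.1]
gripper_width: 0.603
```

```bash
python3 -c "
from h import *
go(cw(141,0,12),4.4);tilt()"
```

```text
TURN 1 x -2.36 (total -2.4)
SHIFT 2 x [-2.6, 3.8, 35.4] | at case [140.6  -4.4  83.3] world [ 0.493 -0.45   0.083] jaw 2.0 j6 -0.89 w 0.60 t 20.6 F [ 0.2 -0.6 -0.1]
tilt xy deg [-2.9   3.63] radial -4.59 tang 0.73 [-0.853  0.323  1.564  0.004  1.336 -0.888]
```

step_arm(
  steps=[
    [0,0,0,-2.4],
    [-2.5,4,30,0],
    [-2,3,25,0],
    [0,0,8,0],
    [0,0,0,0],
    [0,0,0,0],
  ],
)

```text
time: 21.15
tool_pos: [0.5029, -0.4527, 0.0311]
tool_rot: [-0.031, 0.679, 0.734, 0.005]
contact_force: [0.9, 0.7, 0.5]
gripper_width: 0.601
```

```bash
python3 -c "
from h import *
go(cw(141,0,11),4.4);tilt()"
```

```text
SHIFT 1 x [2.4, -4.8, 20.5] | at case [144.5   5.5  31.1] world [ 0.503 -0.453  0.031] jaw 4.5 j6 -0.92 w 0.60 t 21.1 F [0.9 0.7 0.5]
tilt xy deg [-2.21  2.9 ] radial -3.58 tang 0.67 [-0.845  0.393  1.571  0.005  1.241 -0.924]
```

step_arm(
  steps=[
    [2,-5,6,0],
    [1,-1,7,0],
    [0,0,4,0],
    [0,0,0,0],
    [0,0,0,0],
  ],
)

```text
time: 21.65
tool_pos: [0.4969, -0.4507, 0.0178]
tool_rot: [-0.028, 0.679, 0.734, 0.005]
contact_force: [-0.2, -0.8, -0.5]
gripper_width: 0.598
```

```bash
python3 -c "
from h import *
go(cw(141,0,10),4.4);tilt()"
```

```text
SHIFT 1 x [0.7, 0.5, 7.9] | at case [142.1  -0.3  17.8] world [ 0.497 -0.451  0.018] jaw 4.5 j6 -0.93 w 0.60 t 21.6 F [-0.2 -0.8 -0.5]
tilt xy deg [-1.97  2.62] radial -3.22 tang 0.62 [-0.849  0.394  1.594  0.005  1.21  -0.928]
```

step_arm(
  steps=[
    [0,0,6,0],
    [0,0,3,0],
    [0,0,0,0],
    [0,0,0,0],
  ],
)

```text
time: 22.05
tool_pos: [0.4966, -0.4504, 0.0079]
tool_rot: [-0.028, 0.679, 0.733, 0.005]
contact_force: [0.1, 0.3, -0.2]
gripper_width: 0.604
```

step_arm(
  steps=[
    [0,0,0,0],
    [0,0,0,0],
    [0,0,0,0],
    [0,0,0,0],
    [0,0,0,0],
    [0,0,0,0],
  ],
  claw=0,
)

```text
time: 22.65
tool_pos: [0.4967, -0.4504, 0.0079]
tool_rot: [-0.028, 0.679, 0.733, 0.005]
contact_force: [0.4, -0.1, -0.3]
gripper_width: 0.331
```

```bash
python3 - <<'E'
from h import *
go(cw(141,0,10),4.4);tilt()
s=state();q=s['tool_rot'];M=R.from_quat([q[1],q[2],q[3],q[0]]);p0=wc(s['tool_pos'])
# arc about hinge X=86: keep the pinch offset
off=12; r=np.hypot(p0[0]-86, p0[2]+off-20);t0=np.degrees(np.arctan2(p0[2]+off-20,p0[0]-86));print('r',r,t0)
prev=p0
for t in (t0+15,t0+30,t0+45,t0+60,t0+75,93):
    a=np.radians(t);p=np.array([86+r*np.cos(a),p0[1],20+r*np.sin(a)-off])
    D=np.array([*((p-prev)[0]*CX+(p-prev)[1]*CY),(p-prev)[2]]);print(round(t),p.round(1),M.inv().apply(D).round(1).tolist());prev=p
E
```

```text
SHIFT 1 x [0.9, 0.4, -2.0] | at case [141.8  -0.5   7.9] world [ 0.497 -0.45   0.008] jaw 4.4 j6 -0.93 w 0.33 t 22.6 F [ 0.4 -0.1 -0.3]
tilt xy deg [-1.97  2.62] radial -3.22 tang 0.62 [-0.849  0.407  1.597  0.005  1.195 -0.928]
r 55.80008960566283 -0.10268049852101353
15 [139.9  -0.5  22.3] [2.6, -0.4, -14.3]
30 [134.4  -0.5  35.8] [6.2, -0.4, -13.2]
45 [125.5  -0.5  47.4] [9.4, -0.3, -11.1]
60 [114.   -0.5  56.3] [12.0, -0.3, -8.3]
75 [100.5  -0.5  61.9] [13.7, -0.2, -4.9]
93 [83.1 -0.5 63.7] [17.5, -0.0, -1.0]
```

Tab gripped (opening 0.33). Raising the wall along the arc, with checks on the way.

step_arm(
  steps=[
    [0.7,0,-7,0],
    [2,0,-7,0],
    [3,0,-7,0],
    [3.5,0,-6.5,0],
    [4.5,0,-6,0],
    [5,0,-5,0],
  ],
)

```text
time: 23.25
tool_pos: [0.4954, -0.431, 0.0431]
tool_rot: [-0.029, 0.68, 0.733, 0.005]
contact_force: [2.9, -4.1, -10.2]
gripper_width: 0.323
```

```bash
cat >> h.py <<'E'
def arc(axis,sgn,th,off=14,r=56,yoff=0):
    """rows from now through wall angles th (deg); axis 'x' (ends, hinge 86) or 'y' (sides, hinge 32)"""
    s=state();q=s['tool_rot'];M=R.from_quat([q[1],q[2],q[3],q[0]]);prev=wc(s['tool_pos']);h=86 if axis=='x' else 32
    i=0 if axis=='x' else 1
    print('case',prev,'angle now %.0f'%np.degrees(np.arctan2(prev[2]+off-20,sgn*prev[i]-h)),'r %.1f'%np.hypot(prev[2]+off-20,sgn*prev[i]-h),'w %.2f'%s['gripper_width'],'F',s['contact_force'].round(1))
    rows=[]
    for t in th:
        a=np.radians(t);p=np.zeros(3);p[i]=sgn*(h+r*np.cos(a));p[1-i]=yoff;p[2]=20+r*np.sin(a)-off
        d=p-prev;D=np.array([*(d[0]*CX+d[1]*CY),d[2]]);rows.append([*M.inv().apply(D).round(1).tolist(),0]);prev=p
    print(rows)
E
python3 -c "
from h import *
arc('x',1,(45,52,59,66,73,80,87,94))"
```

```text
case [122.4  -0.3  43.1] angle now 46 r 52.0 w 0.32 F [  2.9  -4.1 -10.2]
[[-3.1, 0.2, -2.7, 0], [5.3, -0.1, -4.3, 0], [5.8, -0.1, -3.6, 0], [6.2, -0.1, -2.9, 0], [6.5, -0.1, -2.1, 0], [6.7, -0.1, -1.3, 0], [6.8, -0.0, -0.4, 0], [6.8, -0.0, 0.4, 0]]
```

step_arm(
  steps=[
    [1,0,-6,0],
    [5,0,-5,0],
    [6,0,-4,0],
    [6.2,0,-3,0],
    [6.5,0,-2,0],
  ],
)

```text
time: 23.75
tool_pos: [0.4929, -0.4015, 0.0621]
tool_rot: [-0.032, 0.679, 0.733, 0.007]
contact_force: [4.6, -3.7, -15.8]
gripper_width: 0.324
```

```bash
python3 -c "
from h import *
arc('x',1,(77,84,91,94))"
```

```text
case [92.7 -0.5 62.1] angle now 83 r 56.5 w 0.32 F [  4.6  -3.7 -15.8]
[[-6.0, 0.5, 1.2, 0], [6.8, -0.0, -0.7, 0], [6.8, -0.0, 0.1, 0], [2.9, 0.0, 0.3, 0]]
```

step_arm(
  steps=[
    [3,0,0,0],
    [3,0,0,0],
    [2,0,0,0],
    [2,0,0,0],
    [0,0,0,0],
  ],
)

```text
time: 24.25
tool_pos: [0.4922, -0.3924, 0.0639]
tool_rot: [-0.029, 0.678, 0.734, 0.005]
contact_force: [5.1, -1.9, -14.3]
gripper_width: 0.309
```

```bash
python3 -c "
from h import *
arc('x',1,(90,94))"
```

```text
case [83.6 -0.5 63.9] angle now 92 r 57.9 w 0.31 F [  5.1  -1.9 -14.3]
[[-2.5, 0.6, 1.8, 0], [3.9, 0.0, 0.3, 0]]
```

step_arm(
  steps=[
    [3,0,0,0],
    [3,0,0,0],
    [0,0,0,0],
  ],
)

```text
time: 24.55
tool_pos: [0.4917, -0.3877, 0.0643]
tool_rot: [-0.027, 0.679, 0.734, 0.004]
contact_force: [6.0, -3.4, -15.1]
gripper_width: 0.302
```

```bash
python3 - <<'E'
from h import *
arc('x',1,(90,94))
im,d,T=grab('wrist','w5.png');W=cloud('wrist',d,T)
z=W[...,2]; 
for lo,hi in((.03,.04),(.04,.052),(.058,.07),(.07,.09)):
    m=(z>lo)&(z<hi);Q=W[m];X=(Q[:,:2]-C)@CX*1000;Y=(Q[:,:2]-C)@CY*1000;k=(abs(X-88)<25)&(abs(Y)<33);print(lo,k.sum(),np.percentile(X[k],[2,50,98]) if k.sum() else '')
E
```

```text
case [78.8 -0.6 64.3] angle now 97 r 58.7 w 0.30 F [  6.   -3.4 -15.1]
[[-7.3, 0.7, 2.0, 0], [3.9, 0.0, 0.3, 0]]
0.03 458 [85.45669703 86.57780262 87.25981539]
0.04 478 [86.50317359 87.08761424 87.75904425]
0.058 652 [69.36786396 87.60533903 88.36948254]
0.07 2633 [67.37183749 85.55406871 92.53561063]
```

View pics/w5.png

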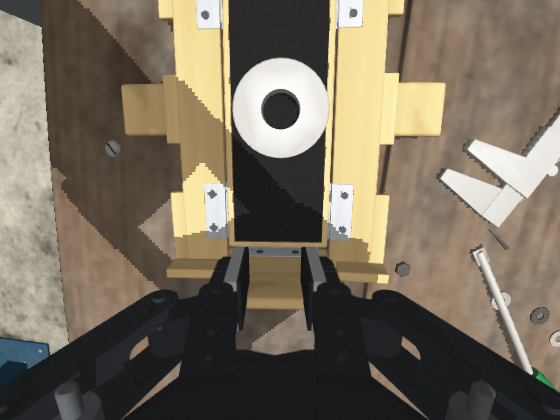

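The +x end wall stands up at row ~270. Its inner face reads x≈86.6–87.6 mm over its height, so it is vertical within noise. The pinch slipped inward along the tab once the wall met its stop. Releasing and going to the other end.

step_arm(
  steps=[
    [0,0,0,0],
    [0,0,0,0],
    [0,0,0,0],
    [0,0,0,0],
  ],
  claw=60,
)

```text
time: 25.0
tool_pos: [0.4933, -0.39, 0.0736]
tool_rot: [-0.024, 0.678, 0.734, 0.003]
contact_force: [-0.4, 0.6, 0.1]
gripper_width: 0.599
```

step_arm(
  steps=[
    [0,0,-20,0],
    [0,0,-30,0],
    [0,0,-30,0],
    [0,0,0,0],
    [0,0,0,0],
  ],
)

```text
time: 25.5
tool_pos: [0.496, -0.3937, 0.1606]
tool_rot: [-0.023, 0.678, 0.734, 0.002]
contact_force: [-0.6, 0.8, -0.7]
gripper_width: 0.602
```

```bash
python3 -c "
from h import *
go(cw(-141,0,110),4.4);tilt()"
```

```text
SHIFT 6 x [37.4, -0.2, 9.8] | at case [ 85.2   3.2 160.6] world [ 0.496 -0.394  0.161] jaw 4.6 j6 -0.87 w 0.60 t 25.5 F [-0.6  0.8 -0.7]
tilt xy deg [-1.76  1.96] radial -2.60 tang 0.44 [-0.789  0.152  1.627  0.002  1.409 -0.869]
```

step_arm(
  steps=[
    [37,0,2,0],
    [37,0,2,0],
    [37,0,2,0],
    [37,0,2,0],
    [32,0,2,0],
    [20,0,2,0],
    [0,0,0,0],
    [0,0,0,0],
  ],
)

```text
time: 26.3
tool_pos: [0.4754, -0.1863, 0.149]
tool_rot: [-0.028, 0.679, 0.734, 0.001]
contact_force: [0.5, -0.2, 0.4]
gripper_width: 0.6
```

```bash
python3 -c "
from h import *
go(cw(-141,0,50),4.4);tilt()"
```

```text
SHIFT 3 x [4.6, 1.7, 33.2] | at case [-123.2   -1.4  149. ] world [ 0.475 -0.186  0.149] jaw 4.5 j6 -0.61 w 0.60 t 26.3 F [ 0.5 -0.2  0.4]
tilt xy deg [-2.27  2.22] radial -2.92 tang 1.24 [-0.527 -0.122  1.925  0.014  1.393 -0.607]
```

step_arm(
  steps=[
    [5,1,30,0],
    [5,1,30,0],
    [4,1,25,0],
    [2,0,10,0],
    [0,0,0,0],
    [0,0,0,0],
  ],
)

```text
time: 26.9
tool_pos: [0.475, -0.1723, 0.0529]
tool_rot: [-0.026, 0.681, 0.732, 0.0]
contact_force: [-0.8, 0.5, 0.0]
gripper_width: 0.598
```

```bash
python3 -c "
from h import *
go(cw(-141,0,9),4.4);tilt()"
```

```text
SHIFT 2 x [1.1, 1.1, 22.0] | at case [-137.2   -0.8   52.9] world [ 0.475 -0.172  0.053] jaw 4.1 j6 -0.58 w 0.60 t 26.9 F [-0.8  0.5  0. ]
tilt xy deg [-2.14  2.04] radial -2.71 tang 1.18 [-0.503 -0.017  2.     0.014  1.208 -0.58 ]
```

step_arm(
  steps=[
    [2,1,15,0],
    [1,1,13,0],
    [1,0,9,0],
    [0,0,5,0],
    [0,0,0,0],
    [0,0,0,0],
  ],
)

```text
time: 27.5
tool_pos: [0.4776, -0.1683, 0.0106]
tool_rot: [-0.023, 0.681, 0.731, 0.001]
contact_force: [-0.6, 0.1, 1.3]
gripper_width: 0.601
```

```bash
python3 -c "
from h import *
go(cw(-141,0,9),4.4);tilt()"
```

```text
SHIFT 1 x [-0.0, -2.1, 1.6] | at case [-141.     2.2   10.6] world [ 0.478 -0.168  0.011] jaw 4.1 j6 -0.57 w 0.60 t 27.5 F [-0.6  0.1  1.3]
tilt xy deg [-1.86  1.87] radial -2.38 tang 1.15 [-0.493  0.051  2.015  0.015  1.12  -0.571]
```

step_arm(
  steps=[
    [0,-2,1,0],
    [0,0,0,0],
    [0,0,0,0],
    [0,0,0,0],
    [0,0,0,0],
    [0,0,0,0],
    [0,0,0,0],
  ],
  claw=0,
)

```text
time: 28.2
tool_pos: [0.4752, -0.1685, 0.0101]
tool_rot: [-0.023, 0.681, 0.732, 0.001]
contact_force: [-0.7, 0.2, -1.8]
gripper_width: 0.326
```

```bash
python3 -c "
from h import *
arc('x',-1,(7,14,21,28,35,42,49,56),off=13,r=55)"
```

```text
case [-141.    -0.3   10.1] angle now 3 r 55.1 w 0.33 F [-0.7  0.2 -1.8]
[[-0.3, 0.2, -3.6, 0], [-1.0, -0.2, -6.6, 0], [-1.8, -0.2, -6.5, 0], [-2.6, -0.2, -6.2, 0], [-3.3, -0.2, -5.8, 0], [-4.0, -0.1, -5.4, 0], [-4.6, -0.1, -4.9, 0], [-5.2, -0.1, -4.3, 0]]
```

step_arm(
  steps=[
    [-0.3,0,-5,0],
    [-1,0,-6.6,0],
    [-1.8,0,-6.5,0],
    [-2.6,0,-6.2,0],
    [-3,0,-5.8,0],
    [-3.8,0,-5.4,0],
    [-4.4,0,-5,0],
    [-4.6,0,-4,0],
  ],
)

```text
time: 29.0
tool_pos: [0.4767, -0.1896, 0.0502]
tool_rot: [-0.025, 0.681, 0.731, 0.003]
contact_force: [4.8, 3.6, -11.1]
gripper_width: 0.331
```

```bash
python3 -c "
from h import *
arc('x',-1,(56,63,70,77,84,91,94),off=13,r=55)"
```

```text
case [-119.8   -0.4   50.2] angle now 52 r 54.9 w 0.33 F [  4.8   3.6 -11.1]
[[-2.9, 0.3, -2.5, 0], [-5.6, -0.1, -3.6, 0], [-6.0, -0.0, -2.9, 0], [-6.4, -0.0, -2.2, 0], [-6.6, 0.0, -1.4, 0], [-6.7, 0.0, -0.6, 0], [-2.9, 0.0, 0.0, 0]]
```

step_arm(
  steps=[
    [-3,0,-3,0],
    [-5.6,0,-3.6,0],
    [-6,0,-3,0],
    [-6.4,0,-2,0],
    [-6.5,0,-1.4,0],
    [-6.5,0,-0.5,0],
    [-5,0,0,0],
    [-2,0,0,0],
  ],
)

```text
time: 29.8
tool_pos: [0.4795, -0.224, 0.0635]
tool_rot: [-0.034, 0.681, 0.732, 0.01]
contact_force: [4.5, 0.6, -9.0]
gripper_width: 0.273
```

```bash
python3 - <<'E'
from h import *
arc('x',-1,(90,94),off=13,r=55)
im,d,T=grab('wrist','w6.png');W=cloud('wrist',d,T);z=W[...,2]
for lo,hi in((.03,.04),(.04,.052),(.058,.07),(.07,.09)):
    m=(z>lo)&(z<hi);Q=W[m];X=(Q[:,:2]-C)@CX*1000;Y=(Q[:,:2]-C)@CY*1000;k=(abs(X+88)<25)&(abs(Y)<33);print(lo,k.sum(),np.percentile(X[k],[2,50,98]) if k.sum() else '')
E
```

```text
case [-85.3  -0.2  63.5] angle now 91 r 56.5 w 0.27 F [ 4.5  0.6 -9. ]
[[0.6, 0.2, 1.5, 0], [-3.8, 0.0, -0.1, 0]]
0.03 199 [-95.34797752 -94.39538671 -93.48778953]
0.04 263 [-97.66765671 -96.68758096 -95.47702344]
0.058 238 [-101.09098272  -99.60534256  -76.55570482]
0.07 2323 [-102.6973334   -96.06325848  -77.11010688]
```

The -x end wall still leans about 10° outward and the pinch is slipping. I'll release and finish it by pushing from outside with shut fingers.

step_arm(
  steps=[
    [0,0,0,0],
    [0,0,0,0],
    [0,0,0,0],
  ],
  claw=60,
)

```text
time: 30.15
tool_pos: [0.4804, -0.2262, 0.0673]
tool_rot: [-0.032, 0.681, 0.731, 0.009]
contact_force: [0.6, 1.1, -0.6]
gripper_width: 0.597
```

step_arm(
  steps=[
    [0,0,-15,0],
    [0,0,-20,0],
    [0,0,-5,0],
    [0,0,0,0],
  ],
)

```text
time: 30.55
tool_pos: [0.4829, -0.23, 0.1134]
tool_rot: [-0.03, 0.682, 0.731, 0.009]
contact_force: [-1.0, -0.6, -0.4]
gripper_width: 0.597
```

step_arm(
  steps=[
    [15,0,0,0],
    [20,0,0,0],
    [10,0,0,0],
    [0,0,0,0],
    [0,0,0,0],
  ],
  claw=0,
)

```text
time: 31.05
tool_pos: [0.4784, -0.181, 0.1146]
tool_rot: [-0.031, 0.682, 0.731, 0.009]
contact_force: [-0.2, -1.1, -0.9]
gripper_width: -0.004
```

```bash
python3 -c "
from h import *
go(cw(-128,0,66),4.4);tilt()"
```

```text
SHIFT 2 x [-1.5, -0.2, 24.3] | at case [-128.2    1.9  114.6] world [ 0.478 -0.181  0.115] jaw 4.1 j6 -0.60 w -0.00 t 31.1 F [-0.2 -1.1 -0.9]
tilt xy deg [-1.96  3.16] radial -2.95 tang 2.26 [-0.524 -0.082  1.948  0.031  1.332 -0.603]
```

step_arm(
  steps=[
    [0,0,22,0],
    [0,0,20,0],
    [0,0,4,0],
    [0,0,0,0],
  ],
)

```text
time: 31.45
tool_pos: [0.4773, -0.1797, 0.0677]
tool_rot: [-0.031, 0.682, 0.731, 0.008]
contact_force: [0.7, -0.5, 0.6]
gripper_width: -0.0
```

step_arm(
  steps=[
    [-6,0,0,0],
    [-6,0,0,0],
    [-5,0,0,0],
    [-3,0,0,0],
    [-3,0,0,0],
  ],
)

```text
time: 31.95
tool_pos: [0.4805, -0.2057, 0.0695]
tool_rot: [-0.029, 0.682, 0.731, 0.009]
contact_force: [-1.1, 2.3, 0.6]
gripper_width: -0.002
```

```bash
python3 -c "
from h import *
go(cw(-103,0,66));tilt()"
```

```text
SHIFT 1 x [-0.7, -2.0, 3.5] | at case [-103.5    2.1   69.5] world [ 0.48  -0.206  0.07 ] jaw 4.0 j6 -0.64 w -0.00 t 31.9 F [-1.1  2.3  0.6]
tilt xy deg [-1.74  3.03] radial -2.79 tang 2.10 [-0.562  0.002  1.95   0.03   1.243 -0.641]
```

Contact force is still small, so I'll push on until the stop shows.

step_arm(
  steps=[
    [-2,0,0,0],
    [-2,0,0,0],
    [-2,0,0,0],
    [0,0,0,0],
  ],
)

```text
time: 32.35
tool_pos: [0.4806, -0.2064, 0.0698]
tool_rot: [-0.035, 0.682, 0.73, 0.014]
contact_force: [0.1, 0.3, 1.1]
gripper_width: -0.001
```

```bash
python3 -c "
from h import *
go(cw(-103,0,66))"
```

```text
SHIFT 1 x [-0.0, -2.1, 3.8] | at case [-102.8    2.2   69.8] world [ 0.481 -0.206  0.07 ] jaw 3.9 j6 -0.65 w -0.00 t 32.4 F [0.1 0.3 1.1]
```

step_arm(
  steps=[
    [-3,0,0,0],
    [-3,0,0,0],
    [-3,0,0,0],
    [0,0,0,0],
  ],
)

```text
time: 32.75
tool_pos: [0.4806, -0.2061, 0.07]
tool_rot: [-0.045, 0.682, 0.73, 0.021]
contact_force: [-0.4, -0.2, 0.3]
gripper_width: 0.002
```

```bash
python3 - <<'E'
from h import *
go(cw(-103,0,66))
im,d,T=grab('wrist','w7.png');W=cloud('wrist',d,T);z=W[...,2]
for lo,hi in((.03,.04),(.04,.052),(.058,.07),(.07,.09)):
    m=(z>lo)&(z<hi);Q=W[m];X=(Q[:,:2]-C)@CX*1000;Y=(Q[:,:2]-C)@CY*1000;k=(abs(X+88)<25)&(abs(Y)<33);print(lo,k.sum(),np.percentile(X[k],[2,50,98]) if k.sum() else '')
E
```

```text
SHIFT 1 x [-0.4, -2.1, 4.1] | at case [-103.     2.3   70. ] world [ 0.481 -0.206  0.07 ] jaw 4.0 j6 -0.67 w 0.00 t 32.8 F [-0.4 -0.2  0.3]
0.03 236 [-92.11935444 -91.60319922 -91.0912377 ]
0.04 321 [-92.01570271 -91.5883058  -91.06337515]
0.058 3 [-91.43306589 -91.01901209 -88.18350205]
0.07 361 [-112.95143937 -109.50710732 -108.45704294]
```

End_b now reads upright: its outer face is at -91.6 mm at both heights and the tool is stopped against it. Next is the near side wall (-y).

step_arm(
  steps=[
    [8,0,-10,0],
    [0,0,-30,0],
    [0,0,-30,0],
    [0,0,0,0],
  ],
  claw=60,
)

```text
time: 33.2
tool_pos: [0.4827, -0.2057, 0.1435]
tool_rot: [-0.042, 0.682, 0.73, 0.019]
contact_force: [0.3, -1.1, 0.4]
gripper_width: 0.6
```

step_arm(
  steps=[
    [0,0,0,8],
    [0,0,0,8],
    [0,0,0,8],
    [0,0,0,8],
    [0,0,0,8],
    [0,0,0,8],
  ],
)

```text
time: 33.8
tool_pos: [0.4833, -0.2076, 0.1453]
tool_rot: [-0.041, 0.927, 0.374, 0.0]
contact_force: [0.3, 0.3, 0.6]
gripper_width: 0.601
```

step_arm(
  steps=[
    [0,0,0,8],
    [0,0,0,8],
    [0,0,0,8],
    [0,0,0,8],
    [0,0,0,6],
    [0,0,0,0],
  ],
)

```text
time: 34.4
tool_pos: [0.4824, -0.2085, 0.1439]
tool_rot: [-0.036, 0.999, 0.037, -0.014]
contact_force: [0.5, 0.6, 0.2]
gripper_width: 0.6
```

```bash
python3 -c "
from h import *
go(cw(0,-88,90),94.4);tilt()"
```

```text
SHIFT 4 x [-22.6, 26.2, 12.1] | at case [-100.5    3.9  143.9] world [ 0.482 -0.208  0.144] jaw -85.9 j6 0.92 w 0.60 t 34.4 F [0.5 0.6 0.2]
tilt xy deg [-1.75  4.11] radial -3.23 tang 3.08 [-0.573 -0.075  1.891  0.044  1.391  0.915]
```

step_arm(
  steps=[
    [-22,26,8,0],
    [-22,26,8,0],
    [-22,26,8,0],
    [-16,18,6,0],
    [0,0,0,0],
    [0,0,0,0],
  ],
)

```text
time: 35.0
tool_pos: [0.4053, -0.3116, 0.1081]
tool_rot: [-0.034, 0.998, 0.045, -0.013]
contact_force: [0.1, -1.2, -0.4]
gripper_width: 0.596
```

```bash
python3 -c "
from h import *
go(cw(0,-88,40),94.4);tilt()"
```

```text
TURN 1 x 0.69 (total 0.7)
SHIFT 2 x [-2.8, 4.2, 33.9] | at case [ -3.6 -80.9 108.1] world [ 0.405 -0.312  0.108] jaw -84.9 j6 0.66 w 0.60 t 35.0 F [ 0.1 -1.2 -0.4]
tilt xy deg [-1.61  3.86] radial -3.63 tang 2.08 [-0.815 -0.066  1.946  0.026  1.33   0.659]
```

step_arm(
  steps=[
    [-3,4,28,0.7],
    [-3,4,28,0],
    [-1,1,10,0],
    [0,0,0,0],
    [0,0,0,0],
  ],
)

```text
time: 35.5
tool_pos: [0.4017, -0.3161, 0.0438]
tool_rot: [-0.032, 0.999, 0.043, -0.01]
contact_force: [-0.7, 0.0, 0.2]
gripper_width: 0.6
```

```bash
python3 -c "
from h import *
go(cw(0,-88,4),94.4);tilt()"
```

```text
SHIFT 1 x [-2.4, 2.0, 39.8] | at case [  0.5 -84.9  43.8] world [ 0.402 -0.316  0.044] jaw -85.1 j6 0.65 w 0.60 t 35.5 F [-0.7  0.   0.2]
tilt xy deg [-1.31  3.58] radial -3.24 tang 2.01 [-0.826  0.018  1.984  0.027  1.202  0.648]
```

step_arm(
  steps=[
    [-2,2,15,0],
    [-1,1,11,0],
    [0,0,7,0],
    [0,0,3,0],
    [0,0,0,0],
  ],
)

```text
time: 36.0
tool_pos: [0.4001, -0.3183, 0.0077]
tool_rot: [-0.03, 0.999, 0.044, -0.008]
contact_force: [-0.7, 0.4, 0.6]
gripper_width: 0.597
```

step_arm(
  steps=[
    [0,0,0,0],
    [0,0,0,0],
    [0,0,0,0],
    [0,0,0,0],
    [0,0,0,0],
    [0,0,0,0],
  ],
  claw=0,
)

```text
time: 36.6
tool_pos: [0.3999, -0.3162, 0.0081]
tool_rot: [-0.033, 0.999, 0.043, -0.009]
contact_force: [-0.7, 1.2, -1.2]
gripper_width: 0.324
```

```bash
python3 -c "
from h import *
arc('y',-1,(7,14,21,28,35,42,49,56),off=12,r=55)"
```

```text
case [  0.6 -86.7   8.1] angle now 0 r 54.7 w 0.32 F [-0.7  1.2 -1.2]
[[0.0, -1.0, -6.6, 0], [1.1, -0.4, -6.6, 0], [1.9, -0.4, -6.4, 0], [2.7, -0.4, -6.1, 0], [3.4, -0.3, -5.8, 0], [4.1, -0.3, -5.3, 0], [4.7, -0.3, -4.8, 0], [5.3, -0.2, -4.2, 0]]
```

step_arm(
  steps=[
    [0.3,-0.4,-6.6,0],
    [1.1,-0.4,-6.6,0],
    [1.9,-0.4,-6.4,0],
    [2.7,-0.4,-6.1,0],
    [3.4,-0.3,-5.8,0],
    [4.1,-0.3,-5.3,0],
    [4.7,-0.3,-4.8,0],
    [5.3,-0.2,-4.2,0],
  ],
)

```text
time: 37.4
tool_pos: [0.4211, -0.3147, 0.0504]
tool_rot: [-0.031, 0.999, 0.042, -0.013]
contact_force: [-6.0, -4.1, -7.2]
gripper_width: 0.321
```

```bash
python3 -c "
from h import *
arc('y',-1,(56,63,70,77,84,91,94),off=12,r=55)"
```

```text
case [  0.7 -65.5  50.4] angle now 52 r 54.0 w 0.32 F [-6.  -4.1 -7.2]
[[2.7, -0.9, -3.2, 0], [5.7, -0.2, -3.5, 0], [6.1, -0.1, -2.8, 0], [6.4, -0.1, -2.1, 0], [6.6, -0.0, -1.3, 0], [6.7, 0.0, -0.4, 0], [2.9, 0.0, 0.1, 0]]
```

step_arm(
  steps=[
    [2.7,-0.4,-3.2,0],
    [5.7,-0.2,-3.5,0],
    [6,0,-2.8,0],
    [6,0,-2.1,0],
  ],
)

```text
time: 37.8
tool_pos: [0.4427, -0.3132, 0.0629]
tool_rot: [-0.031, 0.999, 0.042, -0.013]
contact_force: [-3.7, -3.6, -6.6]
gripper_width: 0.302
```

step_arm(
  steps=[
    [0,0,0,0],
    [0,0,0,0],
    [-8,0,-3,0],
    [-16,0,0,0],
    [-10,0,0,0],
    [0,0,0,0],
  ],
  claw=60,
)

```text
time: 38.4
tool_pos: [0.4109, -0.317, 0.073]
tool_rot: [-0.03, 0.999, 0.044, -0.009]
contact_force: [0.8, -0.0, -0.7]
gripper_width: 0.6
```

step_arm(
  steps=[
    [0,0,0,0],
    [0,0,0,0],
    [0,0,0,0],
    [0,0,0,0],
    [0,0,0,0],
  ],
  claw=0,
)

```text
time: 38.9
tool_pos: [0.4104, -0.317, 0.073]
tool_rot: [-0.03, 0.999, 0.043, -0.008]
contact_force: [0.2, 0.2, -0.2]
gripper_width: 0.002
```

```bash
python3 - <<'E'
from h import *
go(cw(0,-49,68));tilt()
t,dt,Tt=grab('top');W=cloud('top',dt,Tt)
E
```

```text
SHIFT 1 x [27.4, -1.6, 4.7] | at case [  2.2 -76.3  73. ] world [ 0.41  -0.317  0.073] jaw -85.1 j6 0.66 w 0.00 t 38.9 F [ 0.2  0.2 -0.2]
tilt xy deg [-1.12  3.42] radial -2.98 tang 2.03 [-0.816 -0.01   1.956  0.028  1.253  0.659]
```

step_arm(
  steps=[
    [7,0,3,0],
    [7,-1,2,0],
    [6,0,0,0],
    [5,0,0,0],
    [4,0,0,0],
    [4,0,0,0],
    [0,0,0,0],
  ],
)

```text
time: 39.65
tool_pos: [0.4367, -0.3136, 0.0674]
tool_rot: [-0.031, 0.998, 0.045, -0.023]
contact_force: [0.5, 0.2, 0.4]
gripper_width: -0.003
```

```bash
python3 - <<'E'
from h import *
go(cw(0,-49,68));tilt()
E
```

```text
SHIFT 1 x [0.8, -0.8, -0.6] | at case [  0.7 -49.8  67.4] world [ 0.437 -0.314  0.067] jaw -84.9 j6 0.71 w -0.00 t 39.6 F [0.5 0.2 0.4]
tilt xy deg [-2.77  3.45] radial -4.27 tang 1.18 [-0.766  0.057  1.899  0.01   1.263  0.711]
```

step_arm(
  steps=[
    [3,0,0,0],
    [3,0,0,0],
    [0,0,0,0],
  ],
)

```text
time: 39.95
tool_pos: [0.4365, -0.3136, 0.0675]
tool_rot: [-0.032, 0.998, 0.046, -0.033]
contact_force: [-0.2, -0.1, 0.8]
gripper_width: -0.002
```

```bash
cat >> h.py <<'E'
def walls(save=None):
    t,dt,Tt=grab('top',save);W=cloud('top',dt,Tt);Q=W[(W[...,2]>.03)&(W[...,2]<.1)];X=(Q[:,:2]-C)@CX*1000;Y=(Q[:,:2]-C)@CY*1000;Z=Q[:,2]*1000
    for nm,k,v in(('ends+',(abs(Y)<14)&(X>75)&(X<110),X),('ends-',(abs(Y)<14)&(X<-75)&(X>-110),X),('side+',(abs(X)<14)&(Y>25)&(Y<60),Y),('side-',(abs(X)<14)&(Y<-25)&(Y>-60),Y)):
        print(nm,k.sum(),np.round([Z[k].max(),np.median(v[k]),v[k].min(),v[k].max()],1) if k.sum() else '')
    return t,dt,Tt,W
E
python3 - <<'E'
from h import *
go(cw(0,-49,68));tilt();walls()
E
```

```text
SHIFT 1 x [1.0, -0.8, -0.5] | at case [  0.8 -50.   67.5] world [ 0.437 -0.314  0.067] jaw -84.9 j6 0.72 w -0.00 t 40.0 F [-0.2 -0.1  0.8]
tilt xy deg [-3.9  3.5] radial -5.21 tang 0.57 [-0.76   0.067  1.888 -0.003  1.278  0.72 ]
ends+ 0 
ends- 59 [ 87.1 -89.4 -93.  -83. ]
side+ 1 [30.6 56.6 56.6 56.6]
side- 7 [ 84.2 -34.7 -35.5 -33.1]
```

step_arm(
  steps=[
    [-8,0,-15,0],
    [0,0,-30,0],
    [0,0,-30,0],
    [0,0,0,0],
  ],
)

```text
time: 40.4
tool_pos: [0.4361, -0.3176, 0.1428]
tool_rot: [-0.033, 0.998, 0.046, -0.03]
contact_force: [0.0, -0.7, 0.5]
gripper_width: 0.003
```

```bash
python3 - <<'E'
from h import *
z=np.load('w4.npz');W=cloud('wrist',z['d'],z['T']);hsv=cv2.cvtColor(z['im'],cv2.COLOR_RGB2HSV)
m=(hsv[...,1]<40)&(hsv[...,2]>140);X=(W[...,:2]-C)@CX*1000;Y=(W[...,:2]-C)@CY*1000
m&=(Y>80)&(abs(X)<110);print(m.sum())
for lo in range(-60,60,10):
    k=m&(X>=lo)&(X<lo+10)
    if k.sum(): print(lo,k.sum(),Y[k].min().round(),Y[k].max().round())
go(cw(0,88,120),94.4);tilt()
E
```

```text
2089
-60 8 214.0 218.0
-50 39 207.0 218.0
-40 75 202.0 219.0
-30 97 195.0 222.0
-20 102 190.0 217.0
-10 101 183.0 209.0
0 104 174.0 200.0
10 127 124.0 196.0
20 301 123.0 195.0
30 294 110.0 190.0
40 318 107.0 183.0
50 266 118.0 175.0
TURN 1 x 0.75 (total 0.8)
SHIFT 4 x [35.0, -0.8, 3.7] | at case [  4.7 -50.7 142.8] world [ 0.436 -0.318  0.143] jaw -84.8 j6 0.71 w 0.00 t 40.4 F [ 0.  -0.7  0.5]
tilt xy deg [-3.65  3.67] radial -5.11 tang 0.82 [-0.768 -0.019  1.839  0.002  1.412  0.71 ]
```

step_arm(
  steps=[
    [35,-1,0,0.8],
    [35,-1,0,0],
    [35,-1,0,0],
    [28,0,0,0],
    [0,0,0,0],
    [0,0,0,0],
  ],
  claw=60,
)

```text
time: 41.0
tool_pos: [0.575, -0.3003, 0.1296]
tool_rot: [-0.035, 0.998, 0.039, -0.029]
contact_force: [-0.8, 0.6, -0.4]
gripper_width: 0.602
```

```bash
python3 - <<'E'
from h import *
go(cw(0,87,40),94.4);tilt()
E
```

```text
SHIFT 3 x [0.9, 2.7, 29.7] | at case [ -1.8  89.1 129.6] world [ 0.575 -0.3    0.13 ] jaw -85.7 j6 0.88 w 0.60 t 41.0 F [-0.8  0.6 -0.4]
tilt xy deg [-3.43  3.84] radial -4.82 tang 1.81 [-0.605  0.24   1.582  0.021  1.407  0.884]
```

step_arm(
  steps=[
    [1,2,28,0],
    [1,2,28,0],
    [1,2,20,0],
    [0,1,10,0],
    [0,0,0,0],
    [0,0,0,0],
  ],
)

```text
time: 41.6
tool_pos: [0.57, -0.3013, 0.0397]
tool_rot: [-0.035, 0.998, 0.037, -0.028]
contact_force: [0.9, 0.1, 0.7]
gripper_width: 0.6
```

```bash
python3 - <<'E'
from h import *
go(cw(0,86,13),94.4);tilt()
E
```

```text
SHIFT 1 x [3.4, 3.2, 26.4] | at case [-1.3 84.  39.7] world [ 0.57  -0.301  0.04 ] jaw -85.8 j6 0.88 w 0.60 t 41.6 F [0.9 0.1 0.7]
tilt xy deg [-3.38  3.9 ] radial -4.81 tang 1.86 [-0.611  0.33   1.636  0.023  1.263  0.877]
```

step_arm(
  steps=[
    [3,2,13,0],
    [1,1,9,0],
    [0,0,4,0],
    [0,0,0,0],
  ],
)

```text
time: 42.0
tool_pos: [0.5745, -0.3037, 0.0145]
tool_rot: [-0.033, 0.998, 0.037, -0.026]
contact_force: [0.1, 0.3, 0.4]
gripper_width: 0.597
```

step_arm(
  steps=[
    [0,0,0,0],
    [0,0,0,0],
    [0,0,0,0],
    [0,0,0,0],
    [0,0,0,0],
    [0,0,0,0],
  ],
  claw=0,
)

```text
time: 42.6
tool_pos: [0.5747, -0.3028, 0.0147]
tool_rot: [-0.034, 0.998, 0.038, -0.026]
contact_force: [-0.2, 0.8, -2.0]
gripper_width: 0.324
```

```bash
python3 -c "
from h import *
arc('y',1,(12,19,26,33,40,47,54,61),off=12,r=55)"
```

```text
case [ 0.6 88.6 14.7] angle now 7 r 57.0 w 0.32 F [-0.2  0.8 -2. ]
[[-3.0, -0.9, -4.5, 0], [-2.1, -0.4, -6.4, 0], [-2.9, -0.4, -6.1, 0], [-3.6, -0.4, -5.7, 0], [-4.3, -0.4, -5.2, 0], [-4.9, -0.3, -4.6, 0], [-5.4, -0.3, -4.0, 0], [-5.8, -0.2, -3.3, 0]]
```

step_arm(
  steps=[
    [-1.5,-0.4,-5.5,0],
    [-2.1,-0.4,-6.4,0],
    [-2.9,-0.4,-6.1,0],
    [-3.6,-0.4,-5.7,0],
    [-4.3,-0.4,-5.2,0],
    [-4.9,-0.3,-4.6,0],
    [-5.4,-0.3,-4,0],
    [-5.8,-0.2,-3.3,0],
  ],
)

```text
time: 43.4
tool_pos: [0.5424, -0.3056, 0.0562]
tool_rot: [-0.033, 0.998, 0.038, -0.027]
contact_force: [1.4, -1.7, -6.2]
gripper_width: 0.305
```

```bash
python3 -c "
from h import *
arc('y',1,(68,75,82,89),off=12,r=55)"
```

```text
case [ 0.9 56.2 56.2] angle now 63 r 53.9 w 0.30 F [ 1.4 -1.7 -6.2]
[[-3.7, -1.1, -2.5, 0], [-6.5, -0.1, -1.8, 0], [-6.6, -0.1, -1.0, 0], [-6.7, -0.0, -0.2, 0]]
```

step_arm(
  steps=[
    [-4,-0.5,-3,0],
    [-6,-0.2,-2,0],
    [-6,0,-1.5,0],
  ],
)

```text
time: 43.7
tool_pos: [0.5257, -0.3069, 0.0652]
tool_rot: [-0.033, 0.998, 0.038, -0.026]
contact_force: [2.5, -1.4, -9.5]
gripper_width: 0.289
```

step_arm(
  steps=[
    [0,0,0,0],
    [0,0,0,0],
    [8,0,-5,0],
    [15,0,0,0],
    [10,0,0,0],
    [0,0,0,0],
  ],
  claw=60,
)

```text
time: 44.3
tool_pos: [0.5628, -0.3054, 0.0757]
tool_rot: [-0.032, 0.998, 0.037, -0.024]
contact_force: [0.3, 0.5, -0.1]
gripper_width: 0.596
```

step_arm(
  steps=[
    [0,0,0,0],
    [0,0,0,0],
    [0,0,0,0],
    [0,0,0,0],
    [0,0,0,0],
  ],
  claw=0,
)

```text
time: 44.8
tool_pos: [0.5623, -0.3053, 0.0758]
tool_rot: [-0.032, 0.998, 0.037, -0.025]
contact_force: [0.3, -0.5, -0.4]
gripper_width: -0.002
```

```bash
python3 -c "
from h import *
go(cw(0,49,68));tilt()"
```

```text
SHIFT 1 x [-26.7, -1.5, 9.2] | at case [ 2.1 76.1 75.8] world [ 0.562 -0.305  0.076] jaw -85.8 j6 0.87 w -0.00 t 44.8 F [ 0.3 -0.5 -0.4]
tilt xy deg [-2.99  3.61] radial -4.35 tang 1.75 [-0.623  0.271  1.641  0.021  1.309  0.867]
```

step_arm(
  steps=[
    [-7,0,4,0],
    [-7,-1,3,0],
    [-6,0,1,0],
    [-5,0,0,0],
    [-4,0,0,0],
    [-4,0,0,0],
    [-4,0,0,0],
    [-3,0,0,0],
  ],
)

```text
time: 45.6
tool_pos: [0.5349, -0.3062, 0.07]
tool_rot: [-0.03, 0.999, 0.036, -0.002]
contact_force: [12.4, 0.7, -6.7]
gripper_width: -0.003
```

step_arm(
  steps=[
    [-3,0,0,0],
    [-3,0,0,0],
    [-3,0,0,0],
    [0,0,0,0],
  ],
)

```text
time: 46.0
tool_pos: [0.5355, -0.3061, 0.0702]
tool_rot: [-0.027, 0.999, 0.035, 0.013]
contact_force: [0.1, 0.7, -0.6]
gripper_width: -0.001
```

step_arm(
  steps=[
    [5,0,-5,0],
    [0,0,-35,0],
    [0,0,-40,0],
    [0,0,-40,0],
    [0,0,0,0],
  ],
  claw=60,
)

```text
time: 46.5
tool_pos: [0.5344, -0.3116, 0.1923]
tool_rot: [-0.03, 0.999, 0.035, 0.008]
contact_force: [0.7, -1.0, -0.0]
gripper_width: 0.599
```

```bash
python3 - <<'E'
from h import *
t,dt,Tt,W=walls();hsv=cv2.cvtColor(t,cv2.COLOR_RGB2HSV)
np.savez('top2.npz',im=t,d=dt,T=Tt)
im,d,T=grab('wrist','w8.png')
wh=(hsv[...,1]<40)&(hsv[...,2]>150)&(W[...,2]>.008)&(W[...,2]<.03)
n,l,st,c=cv2.connectedComponentsWithStats(wh.astype(np.uint8))
for i in range(1,n):
    if st[i,4]>120 and W[l==i][:,1].mean()>0: print(c[i].round(),st[i,4],rect(W[l==i][:,:2]))
tilt();go([.5706,.3278,.15],17.3)
E
```

```text
ends+ 72 [86.7 89.2 81.2 95.4]
ends- 58 [ 86.9 -89.5 -93.3 -83.1]
side+ 32 [87.8 33.  30.6 36.6]
side- 0 
[191. 140.] 126 (array([0.75669318, 0.27840588]), (39.0295295715332, 32.06418228149414), -67.8868637084961)
[185. 191.] 265 (array([0.59971893, 0.29599829]), (100.14928436279297, 24.746131896972656), -72.8814468383789)
[149. 238.] 274 (array([0.45666086, 0.40496246]), (100.28043365478516, 24.868040084838867), -50.6788215637207)
tilt xy deg [0.36 3.78] radial -1.59 tang 3.45 [-0.673  0.081  1.66   0.056  1.437  0.82 ]
TURN 10 x 7.67 (total 76.7)
SHIFT 16 x [-37.1, -14.0, 4.9] | at case [  4.2  45.7 186.1] world [ 0.532 -0.31   0.186] jaw -86.0 j6 0.82 w 0.60 t 46.6 F [-0.   0.2 -0.7]
```

View pics/w8.png

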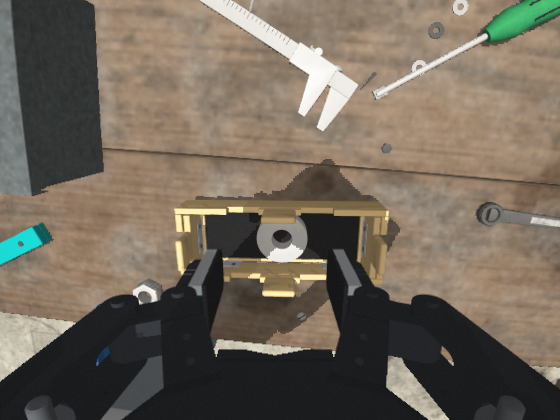

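All four walls are up, with end tabs at ±89.3 mm and side tabs at 33–35 mm. The bearing is inside at (282,238). One bar was knocked to (0.600, 0.296). I'll push the +x end tab against its stop to confirm it, which should also straighten the tool tilt.

step_arm(
  steps=[
    [-10,34,8,0],
    [-10,34,8,0],
    [-10,34,8,0],
    [-10,34,8,0],
    [0,5,8,0],
    [0,0,0,0],
    [0,0,0,0],
  ],
  claw=0,
)

```text
time: 47.3
tool_pos: [0.4959, -0.4476, 0.1215]
tool_rot: [-0.042, 0.998, 0.036, -0.003]
contact_force: [0.0, -0.0, -0.6]
gripper_width: 0.003
```

```bash
python3 -c "
from h import *
go(cw(138,0,72));tilt()"
```

```text
SHIFT 2 x [0.6, 1.6, 24.7] | at case [138.9  -1.1 121.5] world [ 0.496 -0.448  0.122] jaw -85.9 j6 0.62 w 0.00 t 47.3 F [ 0.  -0.  -0.6]
tilt xy deg [-0.57  4.74] radial -3.60 tang 3.14 [-0.865  0.276  1.552  0.047  1.383  0.624]
```

step_arm(
  steps=[
    [0,1,24,0],
    [0,1,20,0],
    [0,0,4,0],
    [0,0,0,0],
    [0,-7,0,0],
    [0,-7,0,0],
    [0,-6,0,0],
    [0,-4,0,0],
  ],
)

```text
time: 48.1
tool_pos: [0.4975, -0.4157, 0.0801]
tool_rot: [-0.04, 0.998, 0.039, -0.002]
contact_force: [-0.0, 1.0, -0.0]
gripper_width: -0.003
```

```bash
python3 -c "
from h import *
go(cw(103,0,72));tilt()"
```

```text
SHIFT 1 x [-3.0, -3.6, 8.4] | at case [107.3   3.   80.1] world [ 0.498 -0.416  0.08 ] jaw -85.5 j6 0.65 w -0.00 t 48.1 F [-0.  1. -0.]
tilt xy deg [-0.36  4.55] radial -3.19 tang 3.26 [-0.832  0.273  1.631  0.051  1.301  0.646]
```

step_arm(
  steps=[
    [0,-4,0,0],
    [0,-3,0,0],
    [0,-3,0,0],
    [0,-3,0,0],
  ],
)

```text
time: 48.5
tool_pos: [0.4969, -0.4018, 0.0827]
tool_rot: [-0.039, 0.998, 0.039, -0.001]
contact_force: [-0.4, 0.2, -0.8]
gripper_width: 0.001
```

```bash
python3 -c "
from h import *
go(cw(103,0,72));tilt()"
```

```text
SHIFT 1 x [-3.4, 10.4, 9.9] | at case [93.4  3.4 82.7] world [ 0.497 -0.402  0.083] jaw -85.5 j6 0.66 w 0.00 t 48.5 F [-0.4  0.2 -0.8]
tilt xy deg [-0.27  4.45] radial -3.01 tang 3.29 [-0.818  0.248  1.656  0.052  1.298  0.659]
```

step_arm(
  steps=[
    [0,12,-2,0],
    [0,12,0,0],
    [-2,4,6,0],
    [0,0,7,0],
    [0,0,5,0],
    [0,0,0,0],
  ],
)

```text
time: 49.1
tool_pos: [0.4963, -0.4319, 0.062]
tool_rot: [-0.039, 0.998, 0.038, -0.001]
contact_force: [-0.4, 0.9, 0.1]
gripper_width: -0.003
```

step_arm(
  steps=[
    [0,-5,0,0],
    [0,-5,0,0],
    [0,-5,0,0],
    [0,-4,0,0],
    [0,-4,0,0],
    [0,-3,0,0],
    [0,0,0,0],
  ],
)

```text
time: 49.8
tool_pos: [0.4948, -0.4148, 0.0634]
tool_rot: [-0.023, 0.999, 0.039, 0.002]
contact_force: [-0.6, 0.7, -0.3]
gripper_width: 0.003
```

```bash
python3 -c "
from h import *
go(cw(103,0,72));tilt()"
```

```text
SHIFT 1 x [-0.3, -3.6, -8.4] | at case [106.2   0.3  63.4] world [ 0.495 -0.415  0.063] jaw -85.6 j6 0.65 w 0.00 t 49.8 F [-0.6  0.7 -0.3]
tilt xy deg [0.07 2.7 ] radial -1.68 tang 2.11 [-0.827  0.27   1.664  0.035  1.241  0.654]
```

step_arm(
  steps=[
    [0,-4,0,0],
    [0,-4,0,0],
    [0,-4,0,0],
    [0,-4,0,0],
    [0,-3,0,0],
    [0,-3,0,0],
    [0,0,0,0],
  ],
)

```text
time: 50.5
tool_pos: [0.4948, -0.4157, 0.0647]
tool_rot: [0.008, 0.999, 0.038, 0.009]
contact_force: [-0.3, 0.5, -0.5]
gripper_width: 0.001
```

step_arm(
  steps=[
    [0,6,-4,0],
    [0,0,-40,0],
    [0,0,-40,0],
    [0,0,-40,0],
    [0,0,0,0],
  ],
  claw=60,
)

```text
time: 51.0
tool_pos: [0.4922, -0.4182, 0.1927]
tool_rot: [0.007, 0.999, 0.039, 0.008]
contact_force: [0.8, -0.4, 0.1]
gripper_width: 0.6
```

step_arm(
  steps=[
    [0,0,0,-8.5],
    [0,0,0,-8.5],
    [0,0,0,-8.5],
    [0,0,0,-8.5],
    [0,0,0,-8.5],
    [0,0,0,-8.5],
    [0,0,0,0],
  ],
)

```text
time: 51.7
tool_pos: [0.493, -0.4126, 0.1952]
tool_rot: [0.007, 0.882, 0.472, 0.006]
contact_force: [-0.5, -0.0, 0.2]
gripper_width: 0.605
```

step_arm(
  steps=[
    [0,0,0,-8.5],
    [0,0,0,-8.5],
    [0,0,0,-8.5],
    [0,0,0,-8.5],
    [0,0,0,-8.5],
    [0,0,0,-8],
    [0,0,0,0],
  ],
)

```text
time: 52.4
tool_pos: [0.4926, -0.4079, 0.1935]
tool_rot: [0.006, 0.592, 0.806, 0.004]
contact_force: [0.0, -0.6, -0.1]
gripper_width: 0.602
```

```bash
python3 -c "
from h import *
tilt();go([.44,0,.21],17.1,45);go([.5997,.296,.2],17.1)"
```

```text
tilt xy deg [0.82 0.03] radial 0.61 tang 0.55 [-0.813  0.105  1.622  0.011  1.406 -1.117]
SHIFT 10 x [40.5, 7.2, -1.7] | at case [ 99.1  -1.3 193.5] world [ 0.493 -0.408  0.193] jaw 17.4 j6 -1.12 w 0.60 t 52.4 F [ 0.  -0.6 -0.1]
SHIFT 18 x [35.5, 17.4, -0.3] | at case [ 99.1  -1.3 193.5] world [ 0.493 -0.408  0.193] jaw 17.4 j6 -1.12 w 0.60 t 52.4 F [ 0.  -0.6 -0.1]
```

step_arm(
  steps=[
    [40,7,-3,0],
    [40,7,-3,0],
    [40,7,-3,0],
    [40,7,-3,0],
    [40,7,-3,0],
    [40,7,-3,0],
    [40,7,-3,0],
    [40,7,-3,0],
  ],
)

```text
time: 53.2
tool_pos: [0.454, -0.0756, 0.2164]
tool_rot: [0.003, 0.614, 0.79, 0.006]
contact_force: [0.9, 0.1, -0.5]
gripper_width: 0.603
```

step_arm(
  steps=[
    [40,10,-2,0],
    [32,25,-2,0],
    [30,30,-2,0],
    [30,30,-2,0],
    [30,30,-2,0],
    [30,30,-2,0],
    [28,28,0,0],
    [20,20,0,0],
  ],
)

```text
time: 54.0
tool_pos: [0.5958, 0.2207, 0.2343]
tool_rot: [0.004, 0.63, 0.777, 0.008]
contact_force: [0.1, -1.1, -0.2]
gripper_width: 0.602
```

```bash
python3 -c "
from h import *
tilt();go([.5997,.296,.12],17.1)"
```

```text
tilt xy deg [0.89 0.39] radial 0.97 tang 0.06 [0.236 0.064 1.596 0.003 1.465 0.028]
TURN 1 x -5.20 (total -5.2)
SHIFT 4 x [17.7, 6.0, 28.7] | at case [-519.7  149.9  234.3] world [0.596 0.221 0.234] jaw 11.9 j6 0.03 w 0.60 t 54.0 F [ 0.1 -1.1 -0.2]
```

step_arm(
  steps=[
    [0,0,0,-5],
    [18,5,15,0],
    [18,5,25,0],
    [15,4,25,0],
    [3,0,15,0],
    [0,0,0,0],
    [0,0,0,0],
  ],
)

```text
time: 54.7
tool_pos: [0.5957, 0.2839, 0.1528]
tool_rot: [0.003, 0.605, 0.796, 0.008]
contact_force: [0.6, -0.4, 0.8]
gripper_width: 0.598
```

```bash
cat >> h.py <<'E'
def bar(P,cam='wrist'):
    im,d,T,W,m=blobs(cam,P,.010,.03,.075,None,lambda h:(h[...,1]<45)&(h[...,2]>110))
    n,l,st,c=cv2.connectedComponentsWithStats(m.astype(np.uint8));k=1+np.argmax(st[1:,4]);Q=W[l==k];Q=Q[Q[:,2]>np.median(Q[:,2])-.004]
    r=rect(Q[:,:2]);print('bar',c[k].round(),len(Q),r,np.median(Q[:,2]).round(4));return r
E
python3 - <<'E'
from h import *
tilt();c,_,a=bar([.5997,.296]);go([*c,.05],a+90)
E
```

```text
tilt xy deg [0.85 0.46] radial 0.97 tang 0.05 [0.331 0.18  1.609 0.003 1.336 0.058]
bar [282. 183.] 2719 (array([0.60164142, 0.29619257]), (100.45878601074219, 23.491634368896484), -73.46917724609375) 0.0177
TURN 1 x -0.93 (total -0.9)
SHIFT 3 x [3.3, 2.5, 34.4] | at case [-582.6  154.5  152.9] world [0.596 0.284 0.153] jaw 15.6 j6 0.06 w 0.60 t 54.8 F [-0.4  0.2  1. ]
```

step_arm(
  steps=[
    [3,2,30,-0.9],
    [3,2,30,0],
    [3,1,25,0],
    [0,0,10,0],
    [0,0,0,0],
    [0,0,0,0],
  ],
)

```text
time: 55.35
tool_pos: [0.6077, 0.293, 0.0678]
tool_rot: [0.009, 0.602, 0.798, 0.015]
contact_force: [0.6, -0.3, 0.6]
gripper_width: 0.598
```

```bash
python3 - <<'E'
from h import *
go([.6016,.2962,.004],16.5)
E
```

```text
SHIFT 2 x [2.3, -3.6, 31.8] | at case [-590.9  167.3   67.8] world [0.608 0.293 0.068] jaw 16.0 j6 0.06 w 0.60 t 55.4 F [ 0.6 -0.3  0.6]
```

step_arm(
  steps=[
    [2,-4,25,0],
    [2,-3,18,0],
    [0,0,10,0],
    [0,0,5,0],
    [0,0,0,0],
    [0,0,0,0],
  ],
)

```text
time: 55.95
tool_pos: [0.6102, 0.2971, 0.0205]
tool_rot: [0.014, 0.603, 0.798, 0.023]
contact_force: [0.3, -0.6, -0.3]
gripper_width: 0.596
```

```bash
python3 - <<'E'
from h import *
go([.6016,.2962,.004],16.5);tilt()
E
```

```text
TURN 1 x -0.65 (total -0.7)
SHIFT 1 x [1.5, -9.4, 16.0] | at case [-594.8  170.    20.5] world [0.61  0.297 0.02 ] jaw 15.8 j6 0.07 w 0.60 t 56.0 F [ 0.3 -0.6 -0.3]
tilt xy deg [2.89 1.09] radial 3.07 tang -0.29 [3.430e-01 3.450e-01 1.653e+00 1.000e-03 1.090e+00 6.600e-02]
```

step_arm(
  steps=[
    [1,-8,2,-0.7],
    [0,-2,6,0],
    [0,0,6,0],
    [0,0,2,0],
    [0,0,0,0],
  ],
)

```text
time: 56.45
tool_pos: [0.6016, 0.2959, 0.005]
tool_rot: [0.015, 0.597, 0.802, 0.024]
contact_force: [0.0, -0.1, -0.2]
gripper_width: 0.606
```

step_arm(
  steps=[
    [0,0,0,0],
    [0,0,0,0],
    [0,0,0,0],
    [0,0,0,0],
    [0,0,0,0],
    [0,0,0,0],
  ],
  claw=0,
)

```text
time: 57.05
tool_pos: [0.602, 0.296, 0.0051]
tool_rot: [0.016, 0.597, 0.801, 0.024]
contact_force: [0.3, 0.4, -0.3]
gripper_width: 0.263
```

```bash
python3 - <<'E'
from h import *
go([.6016,.2962,.004],16.5);tilt()
E
```

```text
SHIFT 1 x [0.2, -0.4, 1.1] | at case [-594.4  161.7    5.1] world [0.602 0.296 0.005] jaw 16.6 j6 0.06 w 0.26 t 57.0 F [ 0.3  0.4 -0.3]
tilt xy deg [3.09 1.16] radial 3.29 tang -0.32 [3.460e-01 3.480e-01 1.680e+00 1.000e-03 1.057e+00 5.600e-02]
```

step_arm(
  steps=[
    [0,0,-15,0],
    [0,0,-40,0],
    [0,0,-45,0],
    [0,0,-45,0],
    [0,0,-45,0],
    [0,0,0,0],
  ],
)

```text
time: 57.65
tool_pos: [0.5897, 0.2914, 0.2039]
tool_rot: [0.015, 0.597, 0.802, 0.023]
contact_force: [0.6, 0.2, 0.1]
gripper_width: 0.258
```

step_arm(
  steps=[
    [0,0,0,-8],
    [0,0,0,-8],
    [0,0,0,-8],
    [0,0,0,-8],
    [0,0,0,-8],
    [0,0,0,0],
  ],
)

```text
time: 58.25
tool_pos: [0.5895, 0.2915, 0.2107]
tool_rot: [0.025, 0.274, 0.961, 0.018]
contact_force: [-0.3, -0.8, 0.1]
gripper_width: 0.262
```

step_arm(
  steps=[
    [0,0,0,-8],
    [0,0,0,-8],
    [0,0,0,-8],
    [0,0,0,-8],
    [0,0,0,-6],
    [0,0,0,0],
  ],
)

```text
time: 58.85
tool_pos: [0.588, 0.291, 0.2106]
tool_rot: [0.028, -0.057, 0.998, 0.009]
contact_force: [-0.7, -0.4, -0.3]
gripper_width: 0.261
```

```bash
python3 - <<'E'
from h import *
tilt();go([.43,.03,.21],94.4,45);go(cw(35,0,.2),94.4,45)
E
```

```text
tilt xy deg [3.19 1.19] radial 3.38 tang -0.34 [ 3.460e-01  1.000e-01  1.599e+00  1.000e-03  1.384e+00 -1.340e+00]
TURN 1 x 2.18 (total 2.2)
SHIFT 7 x [25.3, -35.4, -1.9] | at case [-590.4  147.4  210.6] world [0.588 0.291 0.211] jaw 96.6 j6 -1.34 w 0.26 t 58.9 F [-0.7 -0.4 -0.3]
TURN 1 x 2.18 (total 2.2)
SHIFT 16 x [9.9, -39.3, 12.0] | at case [-590.4  147.4  210.6] world [0.588 0.291 0.211] jaw 96.6 j6 -1.34 w 0.26 t 58.9 F [-0.7 -0.4 -0.3]
```

step_arm(
  steps=[
    [25,-35,-2,2],
    [25,-35,-2,0],
    [25,-35,-2,0],
    [25,-35,-2,0],
    [25,-35,-2,0],
    [25,-36,-2,0],
    [20,-36,-2,0],
    [0,-38,-2,0],
  ],
)

```text
time: 59.65
tool_pos: [0.4304, -0.0109, 0.2104]
tool_rot: [0.028, -0.024, 0.999, 0.009]
contact_force: [0.9, 0.3, -1.9]
gripper_width: 0.266
```

step_arm(
  steps=[
    [-6,-40,-2,0],
    [-6,-40,-2,0],
    [-6,-40,-2,0],
    [-6,-40,-2,0],
    [-6,-40,-2,0],
    [-6,-40,-2,0],
    [-6,-30,0,0],
    [0,0,0,0],
  ],
)

```text
time: 60.45
tool_pos: [0.4789, -0.295, 0.2231]
tool_rot: [0.031, -0.002, 0.999, 0.008]
contact_force: [0.2, 1.5, -0.9]
gripper_width: 0.258
```

```bash
python3 - <<'E'
from h import *
tilt();go(cw(35,0,110),94.4,40)
im,d,T=grab('wrist','w9.png');W=cloud('wrist',d,T)
s=state();p=s['tool_pos'];hsv=cv2.cvtColor(im,cv2.COLOR_RGB2HSV)
m=(hsv[...,1]<45)&(hsv[...,2]>90)&(abs(W[...,2]-p[2]-.012)<.02)&(np.hypot(W[...,0]-p[0],W[...,1]-p[1])<.08)
print(m.sum(),rect(W[m][:,:2]));Q=W[m]-p;A=np.c_[Q[:,:2],np.ones(len(Q))];print('plane slopes deg',np.degrees(np.linalg.lstsq(A,Q[:,2],rcond=None)[0][:2]).round(1),'top-TCP',np.median(Q[:,2]))
E
```

```text
tilt xy deg [3.57 0.92] radial 2.56 tang 2.66 [-0.711 -0.121  1.797  0.053  1.429 -2.292]
TURN 1 x -4.18 (total -4.2)
SHIFT 4 x [0.2, -12.7, 28.2] | at case [-14.5  -6.3 223.1] world [ 0.479 -0.295  0.223] jaw 90.2 j6 -2.29 w 0.26 t 60.5 F [ 0.2  1.5 -0.9]
9814 (array([ 0.47548187, -0.29034323]), (96.15045928955078, 41.946136474609375), 7.153196811676025)
plane slopes deg [ 4.5 -1.2] top-TCP 0.012405861640097895
```

step_arm(
  steps=[
    [0,-13,20,-4.2],
    [0,-13,25,0],
    [0,-13,25,0],
    [0,-10,25,0],
    [0,0,8,0],
    [0,0,0,0],
    [0,0,0,0],
  ],
)

```text
time: 61.2
tool_pos: [0.4895, -0.3351, 0.12]
tool_rot: [0.033, -0.035, 0.999, 0.008]
contact_force: [0.8, 0.1, -0.2]
gripper_width: 0.262
```

```bash
python3 - <<'E'
from h import *
tilt();go(cw(35,0,75),94.4,40)
E
```

```text
tilt xy deg [3.75 1.03] radial 2.51 tang 2.97 [-0.753  0.044  1.815  0.061  1.248 -2.413]
SHIFT 2 x [2.1, -4.7, 22.4] | at case [ 26.2   1.2 120. ] world [ 0.489 -0.335  0.12 ] jaw 94.1 j6 -2.41 w 0.26 t 61.2 F [ 0.8  0.1 -0.2]
```

step_arm(
  steps=[
    [2,-5,18,0],
    [2,-5,16,0],
    [0,-1,6,0],
    [0,0,0,0],
    [0,0,0,0],
  ],
)

```text
time: 61.7
tool_pos: [0.4922, -0.3461, 0.0851]
tool_rot: [0.037, -0.036, 0.999, 0.005]
contact_force: [0.2, -0.3, -0.8]
gripper_width: 0.257
```

```bash
python3 - <<'E'
from h import *
tilt();go(cw(35,0,58),94.4,40)
E
```

```text
tilt xy deg [4.18 0.69] radial 3.02 tang 2.97 [-0.764  0.099  1.821  0.064  1.178 -2.43 ]
SHIFT 1 x [5.1, 2.2, 26.8] | at case [37.4  3.1 85.1] world [ 0.492 -0.346  0.085] jaw 94.1 j6 -2.43 w 0.26 t 61.7 F [ 0.2 -0.3 -0.8]
```

step_arm(
  steps=[
    [4,2,5,0],
    [1.5,0.3,8,0],
    [0.7,0,6,0],
    [0,0,0,0],
    [0,0,0,0],
  ],
)

```text
time: 62.2
tool_pos: [0.4875, -0.3441, 0.0657]
tool_rot: [0.038, -0.036, 0.999, 0.004]
contact_force: [-0.6, -0.2, -0.7]
gripper_width: 0.261
```

```bash
python3 - <<'E'
from h import *
tilt();go(cw(35,0,46),94.4,40)
E
```

```text
tilt xy deg [4.28 0.61] radial 3.14 tang 2.97 [-0.768  0.111  1.844  0.066  1.141 -2.436]
SHIFT 1 x [-0.0, 0.0, 19.7] | at case [35.1 -1.5 65.7] world [ 0.487 -0.344  0.066] jaw 94.1 j6 -2.44 w 0.26 t 62.2 F [-0.6 -0.2 -0.7]
```

step_arm(
  steps=[
    [0,0,7,0],
    [0,0,5,0],
    [0,0,4,0],
    [0,0,2,0],
    [0,0,2,0],
    [0,0,0,0],
  ],
)

```text
time: 62.8
tool_pos: [0.4897, -0.3449, 0.0486]
tool_rot: [0.037, -0.036, 0.999, 0.004]
contact_force: [-1.4, 0.2, 1.5]
gripper_width: 0.259
```

```bash
python3 - <<'E'
from h import *
tilt();go(cw(35,0,46),94.4,40)
E
```

```text
tilt xy deg [4.19 0.61] radial 3.08 tang 2.91 [-0.765  0.14   1.845  0.065  1.112 -2.436]
SHIFT 1 x [0.9, 1.1, 2.6] | at case [36.1  0.7 48.6] world [ 0.49  -0.345  0.049] jaw 94.2 j6 -2.44 w 0.26 t 62.8 F [-1.4  0.2  1.5]
```

step_arm(
  steps=[
    [0,0,0,0],
    [0,0,0,0],
    [0,0,0,0],
    [0,0,0,0],
  ],
  claw=50,
)

```text
time: 63.2
tool_pos: [0.4904, -0.3454, 0.0489]
tool_rot: [0.037, -0.036, 0.999, 0.003]
contact_force: [0.3, 0.1, -0.4]
gripper_width: 0.5
```

step_arm(
  steps=[
    [0,0,-20,0],
    [0,0,-40,0],
    [0,0,-45,0],
    [0,0,-45,0],
    [0,0,0,0],
    [0,0,0,0],
  ],
)

```text
time: 63.8
tool_pos: [0.4775, -0.3456, 0.2002]
tool_rot: [0.035, -0.036, 0.999, 0.006]
contact_force: [0.5, 0.3, -0.7]
gripper_width: 0.5
```

step_arm(
  steps=[
    [0,0,0,8],
    [0,0,0,8],
    [0,0,0,8],
    [0,0,0,8],
    [0,0,0,8],
    [0,0,0,8],
    [0,0,0,5],
    [0,0,0,0],
  ],
  claw=60,
)

```text
time: 64.6
tool_pos: [0.4745, -0.3421, 0.1876]
tool_rot: [0.021, 0.431, 0.902, 0.024]
contact_force: [-0.3, -0.8, 0.0]
gripper_width: 0.601
```

```bash
cat >> h.py <<'E'
def seat(cam,x,save=None):
    im,d,T=grab(cam,save);W=cloud(cam,d,T);hsv=cv2.cvtColor(im,cv2.COLOR_RGB2HSV)
    X=(W[...,:2]-C)@CX*1000;Y=(W[...,:2]-C)@CY*1000;Z=W[...,2]*1000
    m=(hsv[...,1]<45)&(hsv[...,2]>100)&(abs(X-x)<22)&(abs(Y)<65)&(Z>44)&(Z<85)
    if m.sum()<40: print('seat: few',m.sum());return
    A=np.c_[X[m],Y[m],np.ones(m.sum())];k=np.linalg.lstsq(A,Z[m],rcond=None)[0]
    print('seat',cam,m.sum(),'X',np.percentile(X[m],[2,98]).round(1),'Y',np.percentile(Y[m],[2,98]).round(1),'Zmed %.1f'%np.median(Z[m]),'slopes deg',np.degrees(k[:2]).round(1))
E
python3 - <<'E'
from h import *
seat('wrist',35,'w10.png');seat('top',35);bar([.4567,.405],'top')
tilt();go([.4567,.405,.2],40,45)
E
```

```text
seat wrist 2784 X [23.4 46.7] Y [-47.5  48.9] Zmed 58.7 slopes deg [3.4 0.2]
seat top 285 X [24.2 47.3] Y [-47.4  47.6] Zmed 58.9 slopes deg [ 7.1 -0.2]
bar [149. 238.] 256 (array([0.45684851, 0.40428201]), (99.08444213867188, 24.543397903442383), -50.06607437133789) 0.0176
tilt xy deg [3.39 1.43] radial 1.92 tang 3.14 [-0.781 -0.032  1.772  0.061  1.377 -1.473]
TURN 1 x -0.93 (total -0.9)
SHIFT 17 x [34.4, 27.4, 0.3] | at case [ 32.3 -14.1 188.3] world [ 0.475 -0.342  0.188] jaw 39.1 j6 -1.47 w 0.60 t 64.8 F [-0.1 -0.2  0.3]
```

View pics/w10.png

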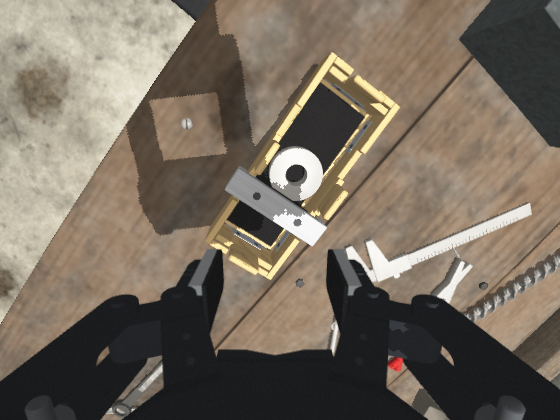

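Bar one is seated: top 58.7 mm, centred at x=35 mm, ends at ±48 mm, level. Fetching bar two at (0.457, 0.404).

step_arm(
  steps=[
    [34,27,-1,-0.9],
    [34,27,-1,0],
    [34,27,-1,0],
    [34,27,-1,0],
    [34,27,-1,0],
    [34,27,-1,0],
    [34,27,-1,0],
    [34,27,-1,0],
  ],
)

```text
time: 65.55
tool_pos: [0.4641, 0.0115, 0.2037]
tool_rot: [0.023, 0.423, 0.906, 0.024]
contact_force: [0.6, 0.7, 0.5]
gripper_width: 0.603
```

step_arm(
  steps=[
    [34,27,2,0],
    [34,27,3,0],
    [34,27,4,0],
    [34,27,4,0],
    [34,27,4,0],
    [34,27,4,0],
    [25,20,0,0],
    [0,0,0,0],
  ],
)

```text
time: 66.35
tool_pos: [0.4534, 0.3215, 0.1908]
tool_rot: [0.026, 0.414, 0.909, 0.027]
contact_force: [0.5, -0.7, 0.0]
gripper_width: 0.602
```

```bash
python3 - <<'E'
from h import *
tilt();c,_,a=bar([.4568,.4043]);go([*c,.06],a+90,30)
E
```

```text
tilt xy deg [3.97 1.53] radial 4.12 tang -1.05 [ 0.487 -0.133  1.863 -0.009  1.338 -0.227]
bar [320. 121.] 2470 (array([0.45822778, 0.4062196 ]), (100.14697265625, 24.559856414794922), -50.632225036621094) 0.0178
TURN 1 x 1.63 (total 1.6)
SHIFT 6 x [11.1, 8.2, 22.1] | at case [-629.7   15.5  190.4] world [0.453 0.32  0.19 ] jaw 41.0 j6 -0.23 w 0.60 t 66.4 F [-1.3 -0.4 -0.1]
```

step_arm(
  steps=[
    [13,10,18,1.6],
    [13,10,24,0],
    [13,10,24,0],
    [13,10,24,0],
    [8,6,22,0],
    [2,0,8,0],
    [0,0,0,0],
    [0,0,0,0],
  ],
)

```text
time: 67.2
tool_pos: [0.4619, 0.3956, 0.0711]
tool_rot: [0.028, 0.429, 0.903, 0.026]
contact_force: [-0.1, -0.2, -0.2]
gripper_width: 0.598
```

```bash
python3 - <<'E'
from h import *
tilt();go([.4577,.4055,.005],39.5)
E
```

```text
tilt xy deg [4.24 1.33] radial 4.09 tang -1.75 [ 0.596  0.119  1.825 -0.025  1.123 -0.077]
SHIFT 2 x [6.1, -0.9, 32.9] | at case [-704.4   29.8   71.1] world [0.462 0.396 0.071] jaw 39.2 j6 -0.08 w 0.60 t 67.2 F [-0.1 -0.2 -0.2]
```

step_arm(
  steps=[
    [5,-1,25,0],
    [5,-1,18,0],
    [2,0,10,0],
    [0,0,6,0],
    [0,0,3,0],
    [0,0,0,0],
    [0,0,0,0],
  ],
)

```text
time: 67.9
tool_pos: [0.4646, 0.4056, 0.0174]
tool_rot: [0.033, 0.43, 0.901, 0.033]
contact_force: [-0.4, -0.3, 0.0]
gripper_width: 0.597
```

```bash
python3 - <<'E'
from h import *
tilt();go([.4577,.4055,.005],39.5)
E
```

```text
tilt xy deg [5.04 1.78] radial 4.97 tang -1.98 [ 0.608  0.204  1.834 -0.029  1.014 -0.057]
SHIFT 1 x [4.6, -6.5, 11.7] | at case [-714.2   33.2   17.4] world [0.465 0.406 0.017] jaw 39.1 j6 -0.06 w 0.60 t 67.9 F [-0.4 -0.3  0. ]
```

step_arm(
  steps=[
    [4,-6,4,0],
    [0.6,-0.7,5,0],
    [0,0,3,0],
    [0,0,0,0],
    [0,0,0,0],
  ],
)

```text
time: 68.4
tool_pos: [0.4576, 0.4059, 0.0051]
tool_rot: [0.034, 0.43, 0.902, 0.034]
contact_force: [0.6, -0.1, 0.1]
gripper_width: 0.601
```

step_arm(
  steps=[
    [0,0,0,0],
    [0,0,0,0],
    [0,0,0,0],
    [0,0,0,0],
    [0,0,0,0],
    [0,0,0,0],
  ],
  claw=0,
)

```text
time: 69.0
tool_pos: [0.458, 0.4061, 0.0056]
tool_rot: [0.034, 0.43, 0.901, 0.034]
contact_force: [-0.2, -0.4, 1.1]
gripper_width: 0.263
```

step_arm(
  steps=[
    [0,0,-15,0],
    [0,0,-40,0],
    [0,0,-45,0],
    [0,0,-45,0],
    [0,0,-45,0],
    [0,0,0,0],
    [0,0,0,0],
  ],
)

```text
time: 69.7
tool_pos: [0.4383, 0.3985, 0.2053]
tool_rot: [0.033, 0.43, 0.902, 0.033]
contact_force: [1.0, -0.1, -2.2]
gripper_width: 0.258
```

step_arm(
  steps=[
    [0,0,0,-7.9],
    [0,0,0,-7.9],
    [0,0,0,-7.9],
    [0,0,0,-7.9],
    [0,0,0,-7.9],
    [0,0,0,-7.9],
    [0,0,0,-7.5],
    [0,0,0,0],
  ],
)

```text
time: 70.5
tool_pos: [0.4335, 0.3948, 0.1951]
tool_rot: [0.038, -0.053, 0.998, 0.009]
contact_force: [-0.2, 0.1, -0.8]
gripper_width: 0.262
```

step_arm(
  steps=[
    [1,-40,0,0],
    [1,-40,0,0],
    [1,-40,0,0],
    [1,-40,0,0],
    [1,-40,0,0],
    [1,-40,0,0],
    [1,-40,0,0],
    [1,-40,0,0],
  ],
)

```text
time: 71.3
tool_pos: [0.4525, 0.0676, 0.182]
tool_rot: [0.032, -0.045, 0.998, 0.008]
contact_force: [0.7, -0.2, -0.8]
gripper_width: 0.262
```

step_arm(
  steps=[
    [0,-40,0,0],
    [0,-40,0,0],
    [0,-40,0,0],
    [0,-40,0,0],
    [0,-40,0,0],
    [0,-40,0,0],
    [0,-30,0,0],
    [0,0,0,0],
  ],
)

```text
time: 72.1
tool_pos: [0.4689, -0.216, 0.1715]
tool_rot: [0.028, -0.029, 0.999, 0.01]
contact_force: [0.3, 0.2, -0.5]
gripper_width: 0.26
```

```bash
python3 - <<'E'
from h import *
tilt();go(cw(-35,0,115),94.4,30)
E
```

```text
tilt xy deg [3.18 1.19] radial 2.39 tang 2.41 [-0.602 -0.195  1.95   0.05   1.353 -2.241]
TURN 1 x -1.06 (total -1.1)
SHIFT 3 x [-2.3, -20.0, 18.7] | at case [-94.1 -10.2 171.5] world [ 0.469 -0.216  0.172] jaw 93.3 j6 -2.24 w 0.26 t 72.1 F [ 0.3  0.2 -0.5]
```

step_arm(
  steps=[
    [-2.3,-20,15,-1.1],
    [-2.3,-20,18,0],
    [-2.3,-18,18,0],
    [0,-3,18,0],
    [0,0,10,0],
    [0,0,0,0],
    [0,0,0,0],
  ],
)

```text
time: 72.8
tool_pos: [0.4832, -0.272, 0.0861]
tool_rot: [0.026, -0.032, 0.999, 0.013]
contact_force: [0.1, 0.2, -0.8]
gripper_width: 0.261
```

```bash
python3 - <<'E'
from h import *
tilt();go(cw(-35,0,65),94.4,30)
E
```

```text
tilt xy deg [2.92 1.55] radial 1.79 tang 2.78 [-6.740e-01  2.000e-03  1.919e+00  5.700e-02  1.198e+00 -2.329e+00]
TURN 1 x -0.70 (total -0.7)
SHIFT 1 x [0.8, -2.6, 21.1] | at case [-37.1  -0.3  86.1] world [ 0.483 -0.272  0.086] jaw 93.7 j6 -2.33 w 0.26 t 72.8 F [ 0.1  0.2 -0.8]
```

step_arm(
  steps=[
    [0.5,-2,8,-0.7],
    [0.3,-0.6,7,0],
    [0,0,5,0],
    [0,0,0,0],
    [0,0,0,0],
  ],
)

```text
time: 73.3
tool_pos: [0.485, -0.2739, 0.0672]
tool_rot: [0.028, -0.039, 0.999, 0.011]
contact_force: [-0.2, -0.7, -0.3]
gripper_width: 0.266
```

```bash
python3 - <<'E'
from h import *
tilt();go(cw(-35,0,47),94.4,30)
E
```

```text
tilt xy deg [3.13 1.4 ] radial 2.03 tang 2.76 [-0.675  0.031  1.926  0.058  1.159 -2.346]
SHIFT 1 x [2.5, -0.5, 20.1] | at case [-35.1   1.4  67.2] world [ 0.485 -0.274  0.067] jaw 94.5 j6 -2.35 w 0.27 t 73.3 F [-0.2 -0.7 -0.3]
```

step_arm(
  steps=[
    [1.6,-0.3,7,0],
    [0.7,0,5,0],
    [0.3,0,4,0],
    [0,0,2,0],
    [0,0,2,0],
    [0,0,0,0],
  ],
)

```text
time: 73.9
tool_pos: [0.4839, -0.2745, 0.0473]
tool_rot: [0.028, -0.039, 0.999, 0.011]
contact_force: [-2.3, 0.7, 3.1]
gripper_width: 0.263
```

step_arm(
  steps=[
    [0,0,0,0],
    [0,0,0,0],
    [0,0,0,0],
    [0,0,0,0],
  ],
  claw=50,
)

```text
time: 74.3
tool_pos: [0.4847, -0.2751, 0.0478]
tool_rot: [0.029, -0.039, 0.999, 0.01]
contact_force: [0.7, 0.5, 0.8]
gripper_width: 0.5
```

step_arm(
  steps=[
    [0,0,-20,0],
    [0,0,-40,0],
    [0,0,-45,0],
    [0,0,-45,0],
    [0,0,0,0],
    [0,0,0,0],
  ],
)

```text
time: 74.9
tool_pos: [0.4746, -0.2775, 0.2004]
tool_rot: [0.027, -0.039, 0.999, 0.012]
contact_force: [0.9, 0.5, -0.2]
gripper_width: 0.498
```

```bash
python3 - <<'E'
from h import *
seat('wrist',-35,'w11.png');seat('wrist',35);walls();go(cw(-35,0,47),94.4,30)
E
```

```text
seat wrist 2503 X [-46.3 -23.7] Y [-48.1  48.9] Zmed 58.8 slopes deg [-0.1  0.5]
seat wrist 2656 X [23.6 46.9] Y [-48.4  48.6] Zmed 58.7 slopes deg [2.3 0.6]
ends+ 0 
ends- 60 [ 86.6 -89.5 -95.3 -83.2]
side+ 31 [87.1 32.7 30.6 36.6]
side- 0 
SHIFT 6 x [-0.3, -0.2, 25.3] | at case [-32.7  -9.6 198.8] world [ 0.474 -0.277  0.199] jaw 94.5 j6 -2.35 w 0.50 t 75.0 F [ 0.8 -1.2  0.3]
```

View pics/w11.png

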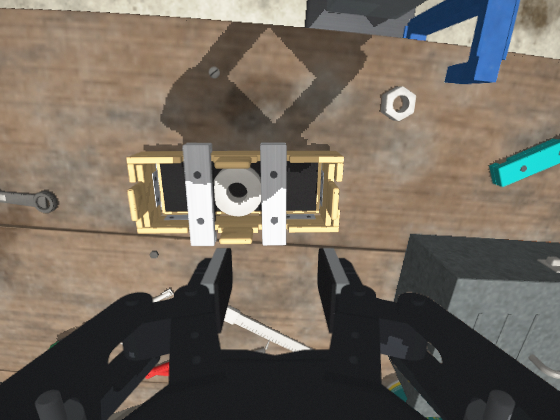

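Both bars sit level across the case at columns 198 and 273, with tops at 58.7–58.8 mm. All four walls are up and the bearing is inside at (238,190). The robot is clear, so I'm handing in.

```bash
python3 -c "
from h import *
print(job_done())"
```

```text
the job is handed in; nothing more can be done
None
```

The case is packed and handed in at about 75 s of the 210 s allowed. Only one steel bearing was on the bench, and it lies flat in the middle of the case floor. I raised both end walls first, then both side walls. I pushed three of the four walls home from outside with shut fingers before the bars went in; the fourth, the +x end, I pushed home only after the side walls were up. Then I set the two aluminium bars in their notches. One bar had been knocked a few centimetres during the run, so I measured it again before picking it up. I did not touch the turquoise look-alikes, the calliper, the pot or the nut.

**Last checks**
- **Bars:** centred at x = +35 and −35 mm, with ends at about ±48.5 mm across. Their tops read 58.7 and 58.8 mm against 58 expected, and the camera reads heights about 0.8 mm high. Both were level along their length.
- **Walls:** all four stood up in the final picture. The tab readings for −x (−89.5 mm) and +y (32.7 mm) match upright walls. The final top-camera check found no points on the +x and −y tabs, probably because the arm hid them. Both had read upright earlier and had stopped solidly when pushed.
- **Disagreement:** the surface fit gave one bar a crosswise slope of 2.3–3.4° from the wrist camera and 7.1° from the coarser top camera. I took this as noise in the fit, since the bar is only 24 mm wide and its height and position were right.
- **Tool tilt:** the tool leaned up to about 6° at times. I brought it back to about 1° by pressing against the wall stops, but it was 3–4° again when I set the bars down. They settled level on release.

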